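# Put the car packs on charge

### The job

Put the silver packs on charge: first free the orange cover from the charging case by pressing it down and giving it a quarter turn anticlockwise, lift it off and lay it, grip up, on the middle of the round grey mat. Then slide every silver pack lying on the board, gold contacts first, fully home into a free bay in the front of the case, and only when all are in, switch the red rocker fully on. Leave the gear, the wheel wrench and the transponder where they are.

Things in the scene. Friction and masses are not known exactly. Their poses are not given: they have to be found in the camera images.
- case: black charging case, fixed, 170 mm (its x) by 276 mm (y) by 50 mm high; origin under its centre, on the board. Four bays open in its front (-x side). On top, on the axis through the origin, is the red switch under the orange cover. Two steel hooks on the top at y = +-58 to 83 mm (39 mm wide along x, up to 94 mm above the board) hold down the cover's ears
- bay0 (a point): centre of the mouth of bay 0 in the case's front face, 10 mm above the board; axes as the case. The bay runs level along +x of the case, 48 mm wide and 20 mm high, its floor the board itself; mouth rounded out to 62 mm over the first 7 mm; back stop 55 mm in. Bays are 62 mm apart. Two white lines and a green lamp on the case top mark each bay. All start empty
- bay1 (a point): centre of the mouth of bay 1 in the case's front face, 10 mm above the board; axes as the case. The bay runs level along +x of the case, 48 mm wide and 20 mm high, its floor the board itself; mouth rounded out to 62 mm over the first 7 mm; back stop 55 mm in. Bays are 62 mm apart. Two white lines and a green lamp on the case top mark each bay. All start empty
- bay2 (a point): centre of the mouth of bay 2 in the case's front face, 10 mm above the board; axes as the case. The bay runs level along +x of the case, 48 mm wide and 20 mm high, its floor the board itself; mouth rounded out to 62 mm over the first 7 mm; back stop 55 mm in. Bays are 62 mm apart. Two white lines and a green lamp on the case top mark each bay. All start empty
- bay3 (a point): centre of the mouth of bay 3 in the case's front face, 10 mm above the board; axes as the case. The bay runs level along +x of the case, 48 mm wide and 20 mm high, its floor the board itself; mouth rounded out to 62 mm over the first 7 mm; back stop 55 mm in. Bays are 62 mm apart. Two white lines and a green lamp on the case top mark each bay. All start empty
- cover_grip (a point): centre of the grip bar (16 mm in its x, 76 in y, 30 high) of the orange bayonet cover (loose, 150 g). The bar stands on a disc 110 mm across, 8 thick: this point is 15 mm above the disc's top, 23 above its underside. Two ears, 24 mm wide, stick out along +-y to 72 mm from the axis, under the hooks as found (y along the case's y, underside 80 mm above the board)
- spring_pads (a joint): four sprung rubber pads under the cover, m pushed down; 0 as found: they push the cover up (7 N; 11 N at 0.008; end at 0.009). A 4 mm lip on each hook stops the cover turning: push it 5 to 8 mm down, keep it down and turn it anticlockwise from above (clockwise is blocked). Its ears are clear after 50 degrees, midway at 90; then it rises 4 mm (to -0.004), lies loose and lifts off
- mat: round grey fabric mat, fixed, 156 mm across, 6 mm thick, origin at the centre of its underside, on one side of the case; the cover's place when it is off
- switch (a joint): rocker switch on the case top: 0 = off (as found, end towards the case's front raised), 0.32 rad = fully on (that end pushed down); it stays where it is left, and the end yields to about 3 N
- switch_press (a point): point on top of the red rocker (56 mm along the case's x, 28 mm wide) where it is pressed to switch on: 19 mm in front of its pivot, white line; about 68 mm above the board when off, 6 mm lower when on. The four rubber pads (14 mm across, up to 84 mm high) stand 30 mm from the pivot in x and in y
- pack0_mid (a point): centre, half-way up, of flat pack 0 (loose, 105 to 210 g; may be absent), 100 mm long along its x, 14 thick. Front: silver case 65 mm long, 44 wide, gold contacts at the nose (+x end), a black line 55 mm behind the nose, flush with the case's front when home. Rear: blue grip tab 26 mm wide, from 15 to 50 mm behind this point
- pack1_mid (a point): centre, half-way up, of flat pack 1 (loose, 105 to 210 g; may be absent), 100 mm long along its x, 14 thick. Front: silver case 65 mm long, 44 wide, gold contacts at the nose (+x end), a black line 55 mm behind the nose, flush with the case's front when home. Rear: blue grip tab 26 mm wide, from 15 to 50 mm behind this point
- pack2_mid (a point): centre, half-way up, of flat pack 2 (loose, 105 to 210 g; may be absent), 100 mm long along its x, 14 thick. Front: silver case 65 mm long, 44 wide, gold contacts at the nose (+x end), a black line 55 mm behind the nose, flush with the case's front when home. Rear: blue grip tab 26 mm wide, from 15 to 50 mm behind this point
- pack3_mid (a point): centre, half-way up, of flat pack 3 (loose, 105 to 210 g; may be absent), 100 mm long along its x, 14 thick. Front: silver case 65 mm long, 44 wide, gold contacts at the nose (+x end), a black line 55 mm behind the nose, flush with the case's front when home. Rear: blue grip tab 26 mm wide, from 15 to 50 mm behind this point
- pack0_nose (a point): middle of the nose (contact end) of pack 0, 50 mm ahead of its centre, half-way up; axes as the pack
- pack1_nose (a point): middle of the nose (contact end) of pack 1, 50 mm ahead of its centre, half-way up; axes as the pack
- pack2_nose (a point): middle of the nose (contact end) of pack 2, 50 mm ahead of its centre, half-way up; axes as the pack
- pack3_nose (a point): middle of the nose (contact end) of pack 3, 50 mm ahead of its centre, half-way up; axes as the pack
- gear: white nylon spur gear lying flat, 82 mm across, 10 mm thick (14 at the hub), bystander; origin under its centre
- wrench: purple aluminium wheel wrench lying flat, 165 mm long, cross bar 70 mm, bystander; origin on the board under its middle
- transponder: green plastic transponder, 60 x 42 x 18 mm, bystander; origin under its centre
Not all that is in view belongs to the job. Leave any turquoise look-alike of the part that bears pack0_mid alone. Of the things that look like the part that bears cover_grip, the middle-sized one is meant.

How it is judged:
By the outcome, as a careful person would: the job done as asked, in the order asked, and still so for the second after the job is handed in, with the robot touching nothing.
Of pack0, pack1, pack2, pack3 only 3 to 4 are there at a start; the rules pass over those that are not, and their reading is None.
At some moment in a run one of pack0, pack1, pack2, pack3 may be knocked a few centimetres aside while the robot is not near it.
It also fails if it takes over 210 s, if anything falls off the work surface, if the arm or the gripper's body presses on something with over 40 N, if the wrist force passes 120 N, or if a joint passes its speed limit or range.

### The arm

A 6-joint arm with a two-finger parallel gripper is mounted at the origin on the work surface. World frame = base frame: x ahead of the robot, y to its left, z up, the work surface at z = 0. Lengths are in m, angles in rad, forces in N, time in s.
With the tool pointing down it reaches from about 0.325 to 0.9 m from the base axis. Payload 6.1 kg.
Tool frame: the origin (TCP) lies on the centre line of the jaws, within the pads' length; the fingertips stand 17 mm ahead of it and the grasp point (between the pads) lies 2 mm behind it; z points along the fingers, x is the direction in which the jaws open and shut, and the axes are right-handed (so a half turn about z gives the same grasp; the last joint's range is limited). The gripper opens to 85 mm and grips with 20 to 120 N. Pads are 22 mm wide; open, the fingers measure 114 mm over their backs; the gripper's body (76 mm by 85 mm) begins 54 mm behind the grasp point. The pads swing forward as they close: fully open they stand 13 mm farther back than shut.
Start: joints at [1.215, 0.22, 1.526, -0, 1.395, -0.126], TCP at [0.142, 0.609, 0.248] pointing down, gripper open.
Joint ranges: [-2.98, 2.98], [-0.91, 2.08], [0.09, 2.57], [-1.24, 4.39], [0.2, 2.65], [-2.68, 2.68]. Speed limits (rad/s): [2.57, 2.57, 3.01, 3.14, 3.14, 3.14].

### API

Orientations are given as a rotation vector (axis times angle).
In Python, from station import bot, viewer, finder gives the robot as it stands.
- The arm moves only by the tool carry_out, never from a script. Its argument "plan" is a list of rows, each a list of 7 numbers: the opening, from 0 (shut) to 1 (fully open), then the shift along the tool's x, y, z in mm, then the turn, a rotation vector about the tool's x, y, z in rad. In form: [[gripper, dx, dy, dz, rx, ry, rz], ...]. A call has exactly 8 rows; each row shifts and turns the commanded pose from where the row before left it, along the tool's axes as they then stand; what a row does not reach is not made up. A row lasts 1/8 s, in which the tool goes at most 62.5 mm and 10.7 degrees, less where a joint would pass 70% of its speed; a pose out of reach is approached as far as the arm can. A call with a gripper value outside its range is refused whole. The fingers move at their own pace and stop on an object; the grip force is fixed at half the most. Time passes only in rows, so rows that do not move let the fingers close, or fill a call up. It gives the time, the measured TCP pose, the force and the opening at its end, in the units of the state.
- bot.state(): the state, without advancing time (a new reading comes with each control period).
- viewer.get_image(name): name is "side" or "top"; returns the picture (420x560x3 uint8, red, green, blue); there is no depth.
- viewer.calibration(name): a dict with "vfov" (degrees; the focal length in pixels is half the picture's height over the tangent of half this angle, whatever the lens; pixels are square), "cx", "cy" (the principal point, pixels), "dist" ([k1, k2, p1, p2, k3] as OpenCV has them; the pictures are not rectified), "R" (3x3) and "t" (3): a world point X has camera coordinates R X + t. Camera axes: x right, y down, z forward; pixel columns grow to the right and rows downward; lengths in m; the calibration is good to about 2 mm. A picture is of the moment at which its call begins. calibration takes no time and is no camera call.
- bot.close_job(): hands the job in, once; it reports no verdict.
Trained networks look in the newest picture that a camera, given by its name, has taken for a name from the list of things; names that differ only in an ending like _2 or _b are one class to them, and where a whole thing is asked for, a point or a joint stands for the part that bears it (a point fixed in the world has none). Each returns a list of dicts, best first, with "score" (0 to 1); they miss things now and then, are a little off and sometimes report something else, mostly with a low value. They report only what shows in the picture. A call takes as long as a camera call. They do not tell look-alikes from the thing itself.
- finder.recognise(camera, label): "at" ([row, column] in pixels, amid what is visible of it).
- finder.outline_of(camera, label): "pixels" (420x560 bool, what is visible of it) and "at" ([row, column] in pixels, amid what is visible of it).
The state is a dict: "time": time; "qpos": joint angles; "joint_vel": joint speeds; "effort": joint torques, N m; "tcp_pos": TCP position; "tool_rot": TCP orientation; "wrist_force": force on the tool from outside, world axes, zero at the start; "wrist_torque": the same for the moment, N m; "width": opening from 0.0 (shut) to 1.0 (fully open).
Only numpy, scipy, OpenCV 4.12 (cv2) and the standard library are available. Lean on these libraries where they do the work, as an engineer would, in place of code of your own. Each camera call takes 0.05 s, during which the arm holds its last target. There are 200 camera calls.

## Working session

There is one attempt and no reset: what is moved stays moved. The work goes in short steps, Python scripts to look and compute and a tool call to move; the robot and the scene stay as the last step left them, time stands still between calls to the robot, and variables do not carry over. Pictures are saved under pics/ and viewed, about 12 in all and at most 16, crops included, and the job is handed in when it is done.

Besides the shell and the picture viewer there is one more tool, called by a JSON object that holds its "fn" and its "kwargs", one argument or row to a line. carry_out: Moves the arm, as the interface text tells. Its arguments: {"type":"object","properties":{"plan":{"type":"array","items":{"type":"array","items":{"type":"number"}}}},"required":["plan"]}

```bash
ls; mkdir -p pics; python3 - <<'E'
from station import bot, viewer, finder
import cv2,json
for n in("top","side"):
    im=viewer.get_image(n); cv2.imwrite(f"pics/{n}0.png",im[:,:,::-1]); print(n,viewer.calibration(n))
    for l in("case","cover_grip","mat","pack0_mid","pack0_nose","bay0","gear","wrench","transponder"):
        try: print(l,[(round(d["score"],2),[round(float(x),1) for x in d["at"]]) for d in finder.recognise(n,l)][:7])
        except Exception as e: print(l,e)
print(bot.state())
E
```

```text
pics
top {'vfov': 53.64010213372811, 'cx': 276.21168487706586, 'cy': 213.8327936181061, 'dist': array([-0.04697401,  0.        ,  0.        ,  0.        ,  0.        ]), 'R': array([[ 0.0198697 , -0.99966251, -0.01673507],
       [-0.99890691, -0.01914077, -0.04264528],
       [ 0.04231056,  0.01756413, -0.99895011]]), 't': array([9.15575800e-04, 5.23788503e-01, 1.37889568e+00])}
case [(0.69, [176.8, 278.2])]
cover_grip [(0.87, [159.2, 285.8]), (0.75, [140.7, 210.3]), (0.56, [142.2, 364.6])]
mat [(0.82, [191.2, 182.7]), (0.18, [240.2, 314.9])]
pack0_mid [(0.54, [286.5, 168.6])]
pack0_nose [(0.76, [241.5, 180.2]), (0.69, [279.5, 168.1])]
bay0 [(0.59, [175.2, 295.0])]
gear [(0.95, [193.1, 368.8]), (0.41, [242.6, 376.8])]
wrench [(0.81, [207.1, 137.7])]
transponder [(0.79, [198.9, 417.4])]
side {'vfov': 51.781238259510204, 'cx': 289.4422458388904, 'cy': 207.60244124434521, 'dist': array([-0.07790606,  0.        ,  0.        ,  0.        ,  0.        ]), 'R': array([[ 9.33054719e-01, -3.59734399e-01, -2.33812511e-04],
       [-2.54285904e-01, -6.59089534e-01, -7.07770913e-01],
       [ 2
[... 453 characters left out ...]
6])]
transponder [(0.58, [391.6, 408.0])]
{'time': 1.0, 'qpos': array([ 1.21487914e+00,  2.20407481e-01,  1.52649944e+00, -2.88903926e-06,
        1.39471071e+00, -1.26081214e-01]), 'joint_vel': array([ 0.00016301, -0.0003355 , -0.00103649, -0.00038066, -0.0003307 ,
       -0.00010392]), 'effort': array([-6.69576984e-04, -4.96855223e+01, -3.89733982e+01, -3.15058005e-04,
        7.76561828e-04,  1.13631941e-05]), 'tcp_pos': array([0.14237546, 0.60855609, 0.2482953 ]), 'tool_rot': array([ 2.46149880e+00,  1.95205827e+00, -3.12510705e-05]), 'wrist_force': array([-0.20539342,  0.24184811, -0.42280125]), 'wrist_torque': array([ 0.00892505, -0.0115309 ,  0.04042768]), 'width': 0.9969332877567106}
```

View pics/top0.png

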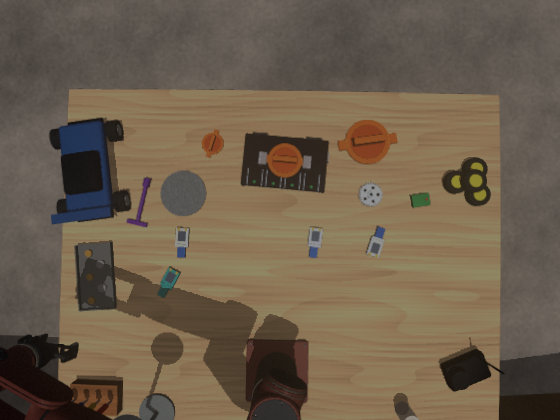

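View pics/side0.png

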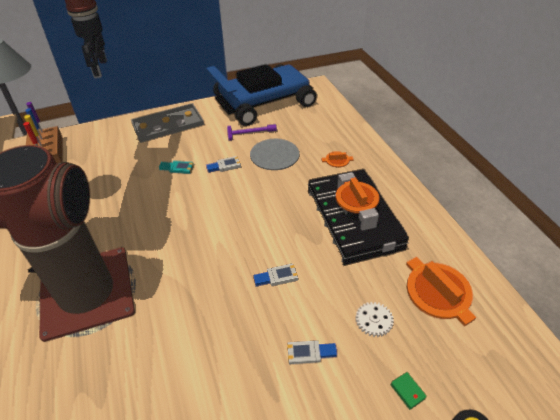

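The pictures show three silver packs in the top view at (182,241), (315,240) and (376,241). The last has its nose towards the robot. The turquoise look-alike is at (170,281), the middle-sized cover is on the case at (285,160), and the mat is at (183,193). Next I'll zoom in on the case.

```bash
cat > h.py <<'E'
import numpy as np,cv2
from station import bot,viewer,finder
from scipy.spatial.transform import Rotation as Ro
C={n:viewer.calibration(n) for n in("top","side")}
def cam(n):
    c=C[n]; f=210/np.tan(np.radians(c["vfov"]/2))
    return np.array([[f,0,c["cx"]],[0,f,c["cy"]],[0,0,1]]),c["dist"],c["R"],c["t"]
def proj(n,X):
    K,d,R,t=cam(n); return cv2.projectPoints(np.atleast_2d(np.array(X,float)),cv2.Rodrigues(R)[0],t,K,d)[0][:,0]
def back(n,uv,z):
    K,d,R,t=cam(n); p=cv2.undistortPoints(np.array(uv,float).reshape(-1,1,2),K,d)[:,0]
    r=np.c_[p,np.ones(len(p))]@R; o=-R.T@t
    return o+r*((z-o[2])/r[:,2])[:,None]
def T2(x,y,th,P):
    P=np.atleast_2d(np.array(P,float)); c,s=np.cos(th),np.sin(th)
    return np.c_[x+c*P[:,0]-s*P[:,1],y+s*P[:,0]+c*P[:,1],P[:,2]]
def crop(im,r0,r1,c0,c1,k):
    return cv2.resize(im[r0:r1,c0:c1],None,fx=k,fy=k,interpolation=cv2.INTER_CUBIC)[:,:,::-1].copy()
def shot(n,name=None):
    im=viewer.get_image(n)
    if name: cv2.imwrite(f"pics/{name}.png",im[:,:,::-1])
    return im
E
python3 - <<'E'
from h import *
t=cv2.imread("pics/top0.png")[:,:,::-1]; s=cv2.imread("pics/side0.png")[:,:,::-1]
a=crop(t,130,196,238,334,8); b=crop(s,160,270,300,415,7)
for im,r,c,k in((a,130,238,8),(b,160,300,7)):
    for i in range(0,im.shape[1],10*k): cv2.putText(im,str(c+i//k),(i,10),0,.35,(0,255,255)); cv2.line(im,(i,12),(i,18),(0,255,255))
    for i in range(0,im.shape[0],10*k): cv2.putText(im,str(r+i//k),(0,i+4),0,.35,(0,255,255))
print(a.shape,b.shape)
cv2.imwrite("pics/ca.png",a);cv2.imwrite("pics/cb.png",cv2.resize(b,None,fx=.75,fy=.75))
E
```

```text
(528, 768, 3) (770, 805, 3)
```

View pics/ca.png

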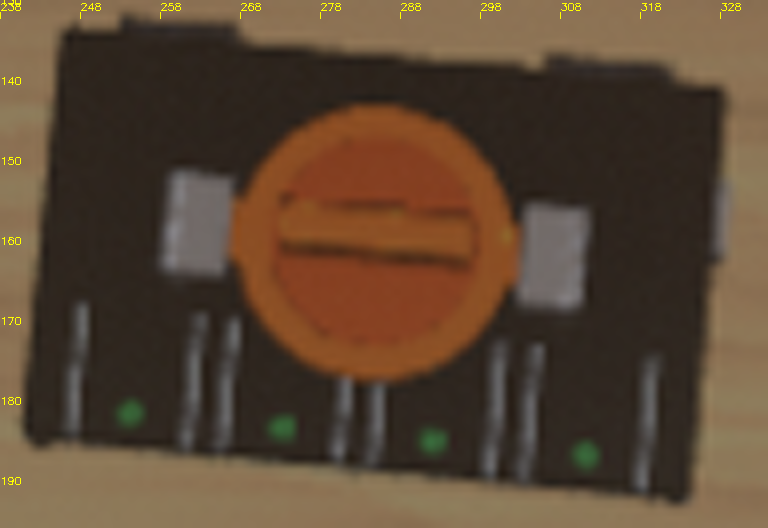

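View pics/cb.png

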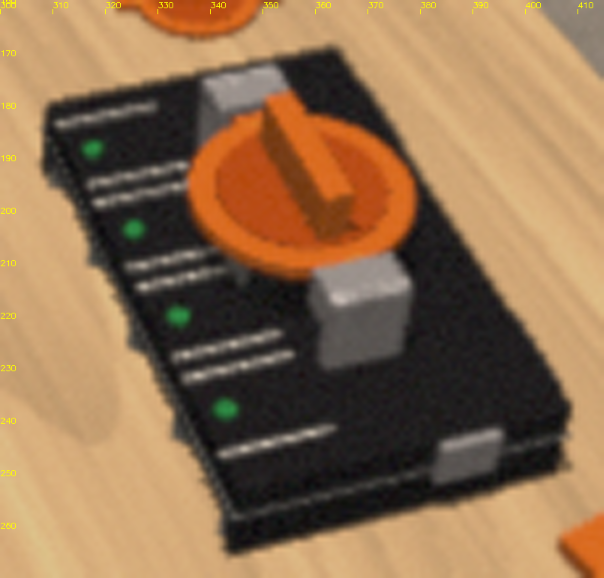

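```bash
python3 - <<'E'
from h import *
from scipy.optimize import least_squares
def px(L,k,c,r): return (np.array(L,float)+.5)/k-.5+[c,r]
tc=px([(62,31),(725,90),(25,443),(688,501)],8,238,130); sc=px([(49,104),(338,48),(569,405),(233,517)],5.25,300,160)
tl=px([(131,413),(282,427),(433,441),(586,455)],8,238,130); sl=px([(93,149),(134,229),(178,316),(226,409)],5.25,300,160)
ct=[(.085,.138,.05),(.085,-.138,.05),(-.085,.138,.05),(-.085,-.138,.05)]; cs=[ct[2],ct[0],ct[1],ct[3]]
def lam(lx): return [(lx,y,.0505) for y in(.093,.031,-.031,-.093)]
def f(p,use=("top","side")):
    r=[]
    for n,a,b,cc in(("top",tc,tl,ct),("side",sc,sl,cs)):
        if n in use: r+=[proj(n,T2(*p[:3],cc))-a,(proj(n,T2(*p[:3],lam(p[3])))-b)*2]
    return np.vstack(r).ravel()
for u in(("top",),("side",),("top","side")):
    s=least_squares(f,[.75,0,0,-.06],args=(u,),loss="soft_l1"); print(u,s.x.round(4)); print(f(s.x,u).reshape(-1,2).round(1).tolist())
d=px([(378.5,241.5)],8,238,130); print("disc",back("top",d,.088))
d=px([(302,194)],5.25,300,160); print("disc side",back("side",d,.088))
d=px([(372,233)],8,238,130); print("bar",back("top",d,.118))
# packs by colour
for n in("top","side"):
    im=cv2.imread(f"pics/{n}0.png"); h=cv2.cvtColor(im,cv2.COLOR_BGR2HSV)
    blue=cv2.inRange(h,(108,120,60),(125,255,255))
    pk={"top":[(182,241),(315,240),(376,241)],"side":[(224,164),(276,275),(312,351)]}[n]
    for u,v in pk:
        m=np.zeros_like(blue);cv2.circle(m,(u,v),30,255,-1)
        k,l,st,ce=cv2.connectedComponentsWithStats(blue&m); i=1+st[1:,4].argmax()
        lo=cv2.inRange(h,(0,0,140),(179,60,255))&m
        k2,l2,st2,ce2=cv2.connectedComponentsWithStats(cv2.morphologyEx(lo,cv2.MORPH_CLOSE,np.ones((7,7)))); j=1+st2[1:,4].argmax()
        B=back(n,[ce[i]],.012)[0];S=back(n,[ce2[j]],.012)[0]
        print(n,"blue",ce[i].round(1),st[i,4],B.round(4),"silver",ce2[j].round(1),st2[j,4],S.round(4),"d",np.linalg.norm(S-B).round(4),"ang",np.degrees(np.arctan2(*(S-B)[1::-1])).round(1))
# mat
for n,l in(("top","mat"),("side","mat")):
    viewer.get_image(n); o=finder.outline_of(n,l)[0]["pixels"].astype(np.uint8)
    e=cv2.fitEllipse(max(cv2.findContours(o,0,1)[0],key=len)); print(n,e,back(n,[e[0]],.006))
E
```

```text
('top',) [ 0.6899 -0.0126 -0.073  -0.0697]
[[-0.4, 0.0], [0.4, 0.1], [-0.8, -0.3], [0.5, 0.1], [0.0, 0.1], [0.1, 0.0], [0.2, -0.0], [-0.2, -0.1]]
('side',) [ 0.6903 -0.0124 -0.0815 -0.0712]
[[-1.4, -0.7], [-0.2, -1.0], [0.7, 0.6], [-0.0, -5.2], [0.3, 0.1], [0.2, 0.3], [0.0, 0.1], [-0.3, 0.3]]
('top', 'side') [ 0.69   -0.0125 -0.078  -0.0705]
[[-0.3, -0.2], [0.5, 0.2], [-1.0, -0.5], [0.3, 0.3], [-0.2, 0.2], [-0.2, 0.3], [-0.1, 0.4], [-0.5, 0.6], [-1.7, -0.6], [-0.5, -1.0], [0.8, 0.5], [0.1, -5.1], [0.5, 0.3], [0.5, 0.4], [0.5, 0.2], [0.3, 0.4]]
disc [[ 0.69308653 -0.01434553  0.088     ]]
disc side [[ 0.69002562 -0.01653922  0.088     ]]
bar [[ 0.69115259 -0.01173396  0.118     ]]
top blue [180.8 252. ] 64 [0.3892 0.3285 0.012 ] silver [181.1 238.7] 136 [0.434  0.3287 0.012 ] d 0.0448 ang 0.3
top blue [312.8 252. ] 55 [ 0.3989 -0.1131  0.012 ] silver [315.5 238.3] 125 [ 0.4446 -0.1214  0.012 ] d 0.0464 ang -10.3
top blue [379.6 232.5] 59 [ 0.4681 -0.3349  0.012 ] silver [376. 246.] 135 [ 0.4228 -0.3233  0.012 ] d 0.0467 ang 165.6
side blue [212.3 166.8] 64 [0.3886 0.3255 0.012 ] silver [226.3 162.5] 210 [0.4333 0.3299 0.012 ] d 0.0449 ang 5.6
side blue [261.5 278.5] 143 [ 0.3972 -0.1163  0.012 ] silver [280.6 273.5] 299 [ 0.4438 -0.1189  0.012 ] d 0.0467 ang -3.2
side blue [327.3 350. ] 175 [ 0.4663 -0.3359  0.012 ] silver [304.8 351.4] 437 [ 0.4219 -0.322   0.012 ] d 0.0465 ang 162.6
top ((182.79779052734375, 192.59515380859375), (44.5639762878418, 45.249149322509766), 45.16496276855469) [[0.5898262  0.32911083 0.006     ]]
side ((274.3342590332031, 153.8592987060547), (31.437952041625977, 49.46967315673828), 89.27851867675781) [[0.58645494 0.32429203 0.006     ]]
```

```bash
cat > go.py <<'E'
import sys,json
from h import *
# usage: go.py grip N x y z yaw [N x y z yaw ...] ; rows for interpolated moves (tool down), from the present pose
def rows(p,yaw,g,segs):
    out=[];Rm=lambda w:np.array([[np.cos(w),np.sin(w),0],[np.sin(w),-np.cos(w),0],[0,0,-1]])
    for n,*t in segs:
        n=int(n);P=np.linspace(p,t[:3],n+1);d=(t[3]-yaw)/n
        for i in range(n):
            s=Rm(yaw).T@((P[i+1]-P[i])*1e3)
            out.append([g,*s.round(1).tolist(),0,0,round(-d,4)]);yaw+=d
        p=np.array(t[:3])
    return out
def tcp():
    s=bot.state();R=Ro.from_rotvec(s["tool_rot"]).as_matrix()
    return s,s["tcp_pos"],np.arctan2(R[1,0],R[0,0]),R
if __name__=="__main__":
    s,p,yaw,R=tcp();a=list(map(float,sys.argv[1:]));g=a[0]
    o=rows(p,yaw,g,[a[i:i+5] for i in range(1,len(a),5)])
    print("at",s["time"],p.round(4),round(yaw,4),"tilt",R[:,2].round(4),"w",round(s["width"],3),"q",s["qpos"].round(2))
    for i in range(0,len(o),8): print(json.dumps(o[i:i+8]))
E
python3 go.py 1 16 .690 -.0125 .20 -.077
```

```text
at 1.2 [0.1424 0.6086 0.2483] 1.341 tilt [-0. -0. -1.] w 1.001 q [ 1.21  0.22  1.53  0.    1.39 -0.13]
[[1.0, -30.0, 42.2, 3.0, 0, 0, 0.0886], [1.0, -26.1, 44.7, 3.0, 0, 0, 0.0886], [1.0, -22.1, 46.8, 3.0, 0, 0, 0.0886], [1.0, -17.9, 48.6, 3.0, 0, 0, 0.0886], [1.0, -13.5, 50.0, 3.0, 0, 0, 0.0886], [1.0, -9.0, 51.0, 3.0, 0, 0, 0.0886], [1.0, -4.5, 51.6, 3.0, 0, 0, 0.0886], [1.0, 0.1, 51.8, 3.0, 0, 0, 0.0886]]
[[1.0, 4.7, 51.5, 3.0, 0, 0, 0.0886], [1.0, 9.2, 50.9, 3.0, 0, 0, 0.0886], [1.0, 13.7, 49.9, 3.0, 0, 0, 0.0886], [1.0, 18.1, 48.5, 3.0, 0, 0, 0.0886], [1.0, 22.3, 46.7, 3.0, 0, 0, 0.0886], [1.0, 26.3, 44.6, 3.0, 0, 0, 0.0886], [1.0, 30.2, 42.0, 3.0, 0, 0, 0.0886], [1.0, 33.8, 39.2, 3.0, 0, 0, 0.0886]]
```

{"fn": "carry_out", "kwargs": {
  "plan": [
    [1.0,-30.0,42.2,3.0,0,0,0.0886],
    [1.0,-26.1,44.7,3.0,0,0,0.0886],
    [1.0,-22.1,46.8,3.0,0,0,0.0886],
    [1.0,-17.9,48.6,3.0,0,0,0.0886],
    [1.0,-13.5,50.0,3.0,0,0,0.0886],
    [1.0,-9.0,51.0,3.0,0,0,0.0886],
    [1.0,-4.5,51.6,3.0,0,0,0.0886],
    [1.0,0.1,51.8,3.0,0,0,0.0886]
  ]
}}

```text
time: 2.2
tcp_pos: [0.4174, 0.2966, 0.2245]
tool_rot: [-2.987, -0.972, -0.001]
wrist_force: [0.5, 0.0, -0.6]
width: 0.998
```

{"fn": "carry_out", "kwargs": {
  "plan": [
    [1.0,4.7,51.5,3.0,0,0,0.0886],
    [1.0,9.2,50.9,3.0,0,0,0.0886],
    [1.0,13.7,49.9,3.0,0,0,0.0886],
    [1.0,18.1,48.5,3.0,0,0,0.0886],
    [1.0,22.3,46.7,3.0,0,0,0.0886],
    [1.0,26.3,44.6,3.0,0,0,0.0886],
    [1.0,30.2,42.0,3.0,0,0,0.0886],
    [1.0,33.8,39.2,3.0,0,0,0.0886]
  ]
}}

```text
time: 3.2
tcp_pos: [0.6914, -0.0138, 0.2002]
tool_rot: [-3.139, 0.125, -0.0]
wrist_force: [0.6, 0.5, 0.6]
width: 1.001
```

```bash
python3 go.py 1 8 .690 -.0125 .113 -.077; python3 - <<'E'
from h import *
s=shot("side","side1"); shot("top","top1"); cv2.imwrite("pics/s1.png",crop(s,110,230,270,430,5))
for n in("side","top"): print(n,[(round(d["score"],2),np.round(d["at"])) for d in finder.recognise(n,"pack0_mid")])
E
```

```text
at 3.2 [ 0.6914 -0.0138  0.2002] -0.0796 tilt [ 2.e-04  1.e-04 -1.e+00] w 1.001 q [-0.13  0.41  1.38  0.    1.35 -0.05]
[[1.0, -0.2, -0.2, 10.9, 0, 0, -0.0003], [1.0, -0.2, -0.2, 10.9, 0, 0, -0.0003], [1.0, -0.2, -0.2, 10.9, 0, 0, -0.0003], [1.0, -0.2, -0.2, 10.9, 0, 0, -0.0003], [1.0, -0.2, -0.2, 10.9, 0, 0, -0.0003], [1.0, -0.2, -0.2, 10.9, 0, 0, -0.0003], [1.0, -0.2, -0.2, 10.9, 0, 0, -0.0003], [1.0, -0.2, -0.2, 10.9, 0, 0, -0.0003]]
side [(0.82, array([168., 173.])), (0.8, array([166., 223.])), (0.56, array([276., 280.]))]
top [(0.7, array([237., 182.])), (0.6, array([242., 315.])), (0.57, array([284., 168.]))]
```

{"fn": "carry_out", "kwargs": {
  "plan": [
    [1,0,0,15,0,0,0],
    [1,0,0,15,0,0,0],
    [1,0,0,15,0,0,0],
    [1,0,0,15,0,0,0],
    [1,0,0,15,0,0,0],
    [1,0,0,11,0,0,0],
    [1,0,0,0,0,0,0],
    [1,0,0,0,0,0,0]
  ]
}}

```text
time: 4.4
tcp_pos: [0.6908, -0.0126, 0.1148]
tool_rot: [3.139, -0.12, 0.001]
wrist_force: [0.2, -0.5, -0.2]
width: 1.002
```

```bash
python3 - <<'E'
from h import *
s=shot("side"); t=shot("top"); a=crop(s,130,230,290,410,5); b=crop(t,130,200,240,330,5); h=max(a.shape[0],b.shape[0])
o=np.zeros((h+0,600,3),np.uint8);cv2.imwrite("pics/g1s.png",a);print(bot.state()["tcp_pos"],bot.state()["wrist_force"])
E
```

```text
[ 0.69099301 -0.01259411  0.11528697] [0.89801271 0.98858371 0.50106519]
```

View pics/g1s.png

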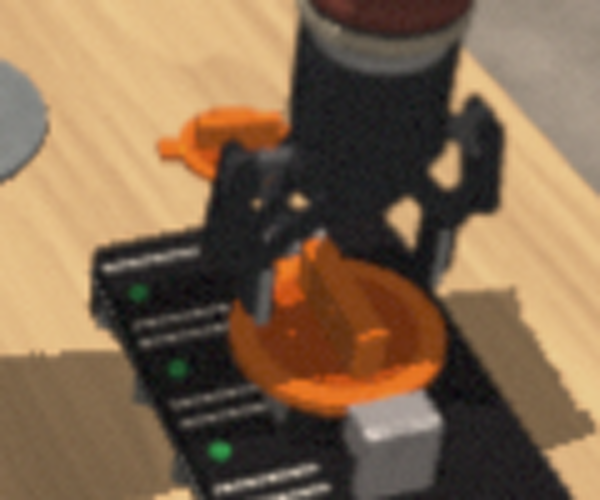

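The fingers straddle the bar (at about (345,300) in the crop), well centred. Lower slightly and close.

{"fn": "carry_out", "kwargs": {
  "plan": [
    [1,0,0,4,0,0,0],
    [0,0,0,0,0,0,0],
    [0,0,0,0,0,0,0],
    [0,0,0,0,0,0,0],
    [0,0,0,0,0,0,0],
    [0,0,0,0,0,0,0],
    [0,0,0,0,0,0,0],
    [0,0,0,0,0,0,0]
  ]
}}

```text
time: 5.5
tcp_pos: [0.6906, -0.0125, 0.1106]
tool_rot: [3.139, -0.12, 0.001]
wrist_force: [0.6, -0.8, 1.8]
width: 0.173
```

{"fn": "carry_out", "kwargs": {
  "plan": [
    [0,0,0,2,0,0,0],
    [0,0,0,2,0,0,0],
    [0,0,0,1,0,0,0],
    [0,0,0,1,0,0,0],
    [0,0,0,0.5,0,0,0],
    [0,0,0,0,0,0,0],
    [0,0,0,0,0,0,0],
    [0,0,0,0,0,0,0]
  ]
}}

```text
time: 6.5
tcp_pos: [0.6907, -0.0125, 0.1052]
tool_rot: [3.139, -0.12, 0.001]
wrist_force: [-2.9, 0.5, 8.0]
width: 0.176
```

{"fn": "carry_out", "kwargs": {
  "plan": [
    [0,0,0,1.5,0,0,0],
    [0,0,0,0,0,0,0],
    [0,0,0,0,0,0,-0.1],
    [0,0,0,0,0,0,-0.13],
    [0,0,0,0,0,0,-0.13],
    [0,0,0,0,0,0,-0.13],
    [0,0,0,0,0,0,-0.13],
    [0,0,0,0,0,0,-0.13]
  ]
}}

```text
time: 7.5
tcp_pos: [0.6916, -0.0127, 0.1043]
tool_rot: [2.962, 1.043, 0.004]
wrist_force: [0.8, -0.0, 8.5]
width: 0.172
```

{"fn": "carry_out", "kwargs": {
  "plan": [
    [0,0,0,0,0,0,-0.14],
    [0,0,0,0,0,0,-0.14],
    [0,0,0,0,0,0,-0.14],
    [0,0,0,0,0,0,-0.14],
    [0,0,0,0,0,0,-0.14],
    [0,0,0,0,0,0,-0.12],
    [0,0,0,0,0,0,0],
    [0,0,0,0,0,0,0]
  ]
}}

```text
time: 8.5
tcp_pos: [0.6916, -0.0127, 0.1043]
tool_rot: [2.303, 2.133, 0.003]
wrist_force: [-0.4, -0.7, 7.7]
width: 0.173
```

{"fn": "carry_out", "kwargs": {
  "plan": [
    [0,0,0,-4,0,0,0],
    [0,0,0,-4,0,0,0],
    [0,0,0,-4,0,0,0],
    [0,0,0,-4,0,0,0],
    [0,0,0,-10,0,0,0],
    [0,0,0,-20,0,0,0],
    [0,0,0,-20,0,0,0],
    [0,0,0,0,0,0,0]
  ]
}}

```text
time: 9.5
tcp_pos: [0.6924, -0.0127, 0.1723]
tool_rot: [2.302, 2.131, 0.006]
wrist_force: [-0.9, 0.3, -1.4]
width: 0.176
```

```bash
python3 go.py 0 1 .6907 -.0125 .18 1.494 8 .588 .327 .12 1.494 7 .588 .327 .037 1.494; python3 - <<'E'
from h import *
s=shot("side"); cv2.imwrite("pics/g2s.png",crop(s,60,280,140,430,2.5)); print(bot.state()["wrist_force"])
E
```

```text
at 9.5 [ 0.6924 -0.0127  0.1723] 1.4934 tilt [ 6.1e-03 -8.0e-04 -1.0e+00] w 0.176 q [-0.13  0.43  1.41 -0.    1.3  -1.63]
[[0.0, 0.1, -1.7, -7.7, 0, 0, -0.0006], [0.0, 41.3, -16.1, 7.5, 0, 0, -0.0], [0.0, 41.3, -16.1, 7.5, 0, 0, -0.0], [0.0, 41.3, -16.1, 7.5, 0, 0, -0.0], [0.0, 41.3, -16.1, 7.5, 0, 0, -0.0], [0.0, 41.3, -16.1, 7.5, 0, 0, -0.0], [0.0, 41.3, -16.1, 7.5, 0, 0, -0.0], [0.0, 41.3, -16.1, 7.5, 0, 0, -0.0]]
[[0.0, 41.3, -16.1, 7.5, 0, 0, -0.0], [0.0, 0.0, 0.0, 11.9, 0, 0, -0.0], [0.0, 0.0, 0.0, 11.9, 0, 0, -0.0], [0.0, 0.0, 0.0, 11.9, 0, 0, -0.0], [0.0, 0.0, 0.0, 11.9, 0, 0, -0.0], [0.0, 0.0, 0.0, 11.9, 0, 0, -0.0], [0.0, 0.0, 0.0, 11.9, 0, 0, -0.0], [0.0, 0.0, 0.0, 11.9, 0, 0, -0.0]]
[ 0.73261387 -0.03631756 -2.12690698]
```

View pics/g2s.png

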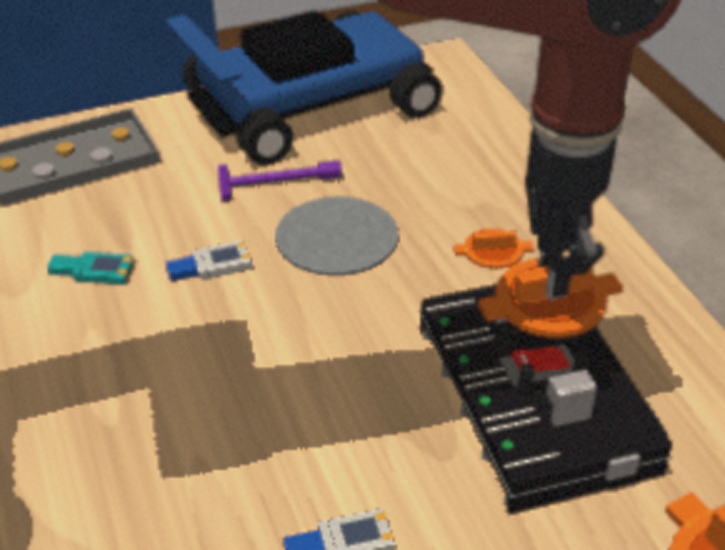

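The cover is off and hangs in the gripper, with the red rocker exposed. Carry it to the mat.

{"fn": "carry_out", "kwargs": {
  "plan": [
    [0,0,-1.5,-7,0,0,0],
    [0,41.3,-16.1,7.5,0,0,0],
    [0,41.3,-16.1,7.5,0,0,0],
    [0,41.3,-16.1,7.5,0,0,0],
    [0,41.3,-16.1,7.5,0,0,0],
    [0,41.3,-16.1,7.5,0,0,0],
    [0,41.3,-16.1,7.5,0,0,0],
    [0,41.3,-16.1,7.5,0,0,0]
  ]
}}

```text
time: 10.55
tcp_pos: [0.5978, 0.2858, 0.1221]
tool_rot: [-2.305, -2.133, 0.002]
wrist_force: [-0.2, -0.1, -1.5]
width: 0.176
```

{"fn": "carry_out", "kwargs": {
  "plan": [
    [0,41.3,-16.1,7.5,0,0,0],
    [0,0,0,14,0,0,0],
    [0,0,0,14,0,0,0],
    [0,0,0,14,0,0,0],
    [0,0,0,14,0,0,0],
    [0,0,0,10,0,0,0],
    [0,0,0,0,0,0,0],
    [0,0,0,0,0,0,0]
  ]
}}

```text
time: 11.55
tcp_pos: [0.5864, 0.3271, 0.0498]
tool_rot: [2.306, 2.133, 0.001]
wrist_force: [0.6, -0.4, -1.0]
width: 0.176
```

```bash
python3 go.py 0 4 .588 .327 .0365 1.494
```

```text
at 11.55 [0.5864 0.3271 0.0498] 1.4933 tilt [ 8.e-04  3.e-04 -1.e+00] w 0.176 q [ 0.39  0.52  1.53 -0.    1.09 -1.1 ]
[[0.0, 0.0, 0.4, 3.3, 0, 0, -0.0002], [0.0, 0.0, 0.4, 3.3, 0, 0, -0.0002], [0.0, 0.0, 0.4, 3.3, 0, 0, -0.0002], [0.0, 0.0, 0.4, 3.3, 0, 0, -0.0002]]
```

{"fn": "carry_out", "kwargs": {
  "plan": [
    [0,0,1.6,4,0,0,0],
    [0,0,0,4,0,0,0],
    [0,0,0,3,0,0,0],
    [0,0,0,2,0,0,0],
    [0,0,0,0.5,0,0,0],
    [0,0,0,0,0,0,0],
    [0,0,0,0,0,0,0],
    [0,0,0,0,0,0,0]
  ]
}}

```text
time: 12.55
tcp_pos: [0.5874, 0.3269, 0.0366]
tool_rot: [-2.306, -2.134, 0.001]
wrist_force: [-4.4, -0.6, 5.1]
width: 0.175
```

{"fn": "carry_out", "kwargs": {
  "plan": [
    [0.7,0,0,0,0,0,0],
    [0.7,0,0,0,0,0,0],
    [0.7,0,0,0,0,0,0],
    [0.7,0,0,0,0,0,0],
    [0.7,0,0,-15,0,0,0],
    [0.7,0,0,-30,0,0,0],
    [0.7,0,0,-40,0,0,0],
    [0.7,0,0,-40,0,0,0]
  ]
}}

```text
time: 13.55
tcp_pos: [0.5877, 0.327, 0.1632]
tool_rot: [2.305, 2.134, 0.001]
wrist_force: [0.2, -0.2, -0.2]
width: 0.699
```

{"fn": "carry_out", "kwargs": {
  "plan": [
    [1,10,50,-10,0,0,0],
    [1,0,50,-10,0,0,0],
    [1,0,40,-10,0,0,0],
    [1,0,0,0,0,0,0],
    [1,0,0,0,0,0,0],
    [1,0,0,0,0,0,0],
    [1,0,0,0,0,0,0],
    [1,0,0,0,0,0,0]
  ]
}}

```text
time: 14.55
tcp_pos: [0.7275, 0.3264, 0.1911]
tool_rot: [2.305, 2.134, 0.0]
wrist_force: [-0.2, 0.1, 0.6]
width: 1.0
```

```bash
cat > packs.py <<'E'
from h import *
def packs():
    res={}
    for n in("top","side"):
        im=shot(n,f"{n}_last")[:,:,::-1].copy(); h=cv2.cvtColor(im,cv2.COLOR_BGR2HSV)
        blue=cv2.inRange(h,(108,120,50),(125,255,255)); sil=cv2.morphologyEx(cv2.inRange(h,(0,0,130),(179,60,255)),cv2.MORPH_CLOSE,np.ones((5,5)))
        k,l,st,ce=cv2.connectedComponentsWithStats(blue); out=[]
        for i in range(1,k):
            if not 25<st[i,4]<320: continue
            B=back(n,[ce[i]],.012)[0]
            if not(.25<B[0]<.66 and -.55<B[1]<.45): continue
            m=np.zeros_like(blue);cv2.circle(m,tuple(int(x) for x in ce[i].round()),22 if n=="top" else 34,255,-1)
            k2,l2,s2,c2=cv2.connectedComponentsWithStats(sil&m&~blue)
            if k2<2: continue
            j=1+s2[1:,4].argmax()
            # full silver outline incl. screen
            S=back(n,[c2[j]],.0125)[0]; d=S-B; L=np.linalg.norm(d[:2])
            out.append((st[i,4],s2[j,4],B[:2].round(4).tolist(),S[:2].round(4).tolist(),round(L,4),round(np.degrees(np.arctan2(d[1],d[0])),1)))
        res[n]=out
    return res
if __name__=="__main__":
    for n,o in packs().items():
        for r in o: print(n,*r)
E
python3 packs.py; python3 - <<'E'
from h import *
for n in("top","side"):
    o=[d for d in finder.outline_of(n,"mat")]; print("mat",[(round(d["score"],2),np.round(d["at"])) for d in o])
    im=cv2.imread(f"pics/{n}_last.png"); h=cv2.cvtColor(im,cv2.COLOR_BGR2HSV); m=cv2.inRange(h,(3,150,60),(20,255,255))
    k,l,st,ce=cv2.connectedComponentsWithStats(m)
    for i in range(1,k):
        if st[i,4]>40:
            e=cv2.fitEllipse(max(cv2.findContours((l==i).astype(np.uint8),0,1)[0],key=len)); print(n,"orange",st[i],np.round(e[0],1),back(n,[e[0]],.012).round(4))
t=cv2.imread("pics/top_last.png")[:,:,::-1];s=cv2.imread("pics/side_last.png")[:,:,::-1]
o=np.zeros((600,800,3),np.uint8); a=crop(t,150,290,130,330,4)[:,:800]; o[:]=0; cv2.imwrite("pics/v3.png",a)
E
```

```text
top 58 165 [0.4683, -0.3351] [0.4314, -0.324] 0.0386 163.2
top 54 169 [0.3988, -0.1133] [0.438, -0.1187] 0.0395 -7.8
side 63 156 [0.3895, 0.3228] [0.4353, 0.3259] 0.0459 3.9
side 143 324 [0.3972, -0.1162] [0.4425, -0.1214] 0.0456 -6.5
side 183 354 [0.4663, -0.336] [0.4294, -0.3263] 0.0382 165.3
mat [(0.65, array([190., 200.]))]
top orange [ 338  120   59   44 1688] [367.1 141.5] [[ 0.7735 -0.2904  0.012 ]]
top orange [202 130  22  27 396] [212.1 143. ] [[0.7596 0.2328 0.012 ]]
top orange [177 172  23  37 520] [188.3 190.8] [[0.5955 0.3092 0.012 ]]
top orange [ 71 384  43  34 770] [ 89.9 399.1] [[-0.1135  0.6269  0.012 ]]
top orange [152 392  23  12  78] [163.3 397.6] [[-0.0978  0.3762  0.012 ]]
top orange [136 405  34  15 157] [151.4 412.7] [[-0.1499  0.4155  0.012 ]]
mat [(0.6, array([164., 274.]))]
side orange [ 47 127  15  38 227] [ 54.3 145.6] [[-0.0724  0.6248  0.012 ]]
side orange [252 141  46  23 711] [274.5 152.1] [[0.5875 0.3249 0.012 ]]
side orange [322 151  31  16 342] [337.2 158.7] [[0.7562 0.2249 0.012 ]]
side orange [543 220  17  18  62] [550.7 228.6] [[ 1.165  -0.2458  0.012 ]]
side orange [ 406  257   70   69 3181] [439.6 290.6] [[ 0.7682 -0.2979  0.012 ]]
```

View pics/v3.png

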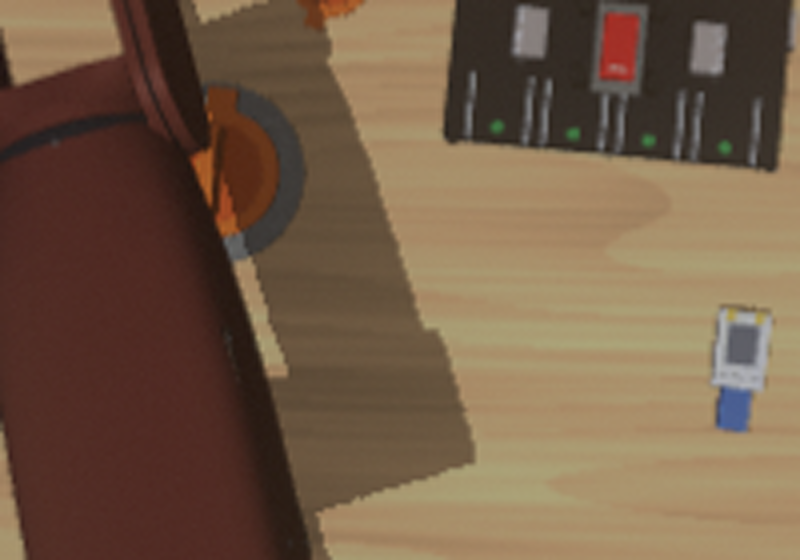

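The cover lies on the mat. The side view puts it at (0.5875, 0.325) against a mat centre of (0.5865, 0.3243). Now the middle pack.

```bash
python3 go.py 1 11 .398 -.115 .17 1.45 5 .398 -.115 .06 1.45
```

```text
at 14.75 [0.7278 0.3261 0.1909] 1.4935 tilt [ 0. -0. -1.] w 1.0 q [ 0.32  0.68  1.03 -0.    1.44 -1.17]
[[1.0, -42.3, -26.8, 1.9, 0, 0, 0.004], [1.0, -42.4, -26.6, 1.9, 0, 0, 0.004], [1.0, -42.5, -26.5, 1.9, 0, 0, 0.004], [1.0, -42.6, -26.3, 1.9, 0, 0, 0.004], [1.0, -42.7, -26.1, 1.9, 0, 0, 0.004], [1.0, -42.8, -26.0, 1.9, 0, 0, 0.004], [1.0, -42.9, -25.8, 1.9, 0, 0, 0.004], [1.0, -43.0, -25.6, 1.9, 0, 0, 0.004]]
[[1.0, -43.1, -25.4, 1.9, 0, 0, 0.004], [1.0, -43.2, -25.3, 1.9, 0, 0, 0.004], [1.0, -43.3, -25.1, 1.9, 0, 0, 0.004], [1.0, 0.0, 0.0, 22.0, 0, 0, 0.0], [1.0, 0.0, 0.0, 22.0, 0, 0, 0.0], [1.0, 0.0, 0.0, 22.0, 0, 0, 0.0], [1.0, 0.0, 0.0, 22.0, 0, 0, 0.0], [1.0, 0.0, 0.0, 22.0, 0, 0, 0.0]]
```

{"fn": "carry_out", "kwargs": {
  "plan": [
    [1.0,-42.3,-26.8,1.9,0,0,0.004],
    [1.0,-42.4,-26.6,1.9,0,0,0.004],
    [1.0,-42.5,-26.5,1.9,0,0,0.004],
    [1.0,-42.6,-26.3,1.9,0,0,0.004],
    [1.0,-42.7,-26.1,1.9,0,0,0.004],
    [1.0,-42.8,-26.0,1.9,0,0,0.004],
    [1.0,-42.9,-25.8,1.9,0,0,0.004],
    [1.0,-43.0,-25.6,1.9,0,0,0.004]
  ]
}}

```text
time: 15.75
tcp_pos: [0.4871, 0.0042, 0.1759]
tool_rot: [2.339, 2.096, 0.001]
wrist_force: [0.2, -0.7, 1.3]
width: 1.003
```

{"fn": "carry_out", "kwargs": {
  "plan": [
    [1.0,-43.1,-25.4,1.9,0,0,0.004],
    [1.0,-43.2,-25.3,1.9,0,0,0.004],
    [1.0,-43.3,-25.1,1.9,0,0,0.004],
    [1.0,0.0,0.0,22.0,0,0,0.0],
    [1.0,0.0,0.0,22.0,0,0,0.0],
    [1.0,0.0,0.0,22.0,0,0,0.0],
    [1.0,0.0,0.0,22.0,0,0,0.0],
    [1.0,0.0,0.0,22.0,0,0,0.0]
  ]
}}

```text
time: 16.75
tcp_pos: [0.3983, -0.115, 0.0596]
tool_rot: [2.351, 2.082, 0.001]
wrist_force: [0.5, -0.1, 0.2]
width: 1.0
```

```bash
python3 packs.py; python3 go.py 1 4 .398 -.115 .0195 1.45; python3 - <<'E'
from h import *
s=cv2.imread("pics/side_last.png")[:,:,::-1];t=cv2.imread("pics/top_last.png")[:,:,::-1]
a=crop(s,215,315,220,340,4);b=crop(t,215,290,270,350,4)
o=np.zeros((400,800,3),np.uint8);o[:,:480]=a;o[:300,480:800]=b;cv2.imwrite("pics/v4.png",o)
E
```

```text
top 59 137 [0.4681, -0.3349] [0.4319, -0.3258] 0.0373 165.8
top 63 125 [0.3894, 0.3287] [0.4277, 0.3294] 0.0383 1.2
side 39 40 [0.385, -0.1142] [0.4436, -0.1429] 0.0652 -26.1
side 188 379 [0.4666, -0.3361] [0.4296, -0.3271] 0.0381 166.4
at 16.85 [ 0.3962 -0.114   0.058 ] 1.4492 tilt [-0.0038  0.0019 -1.    ] w 1.0 q [-0.47 -0.05  2.21 -0.    0.99 -1.92]
[[1.0, -0.2, 0.5, 9.6, 0, 0, -0.0002], [1.0, -0.2, 0.5, 9.6, 0, 0, -0.0002], [1.0, -0.2, 0.5, 9.6, 0, 0, -0.0002], [1.0, -0.2, 0.5, 9.6, 0, 0, -0.0002]]
```

View pics/v4.png

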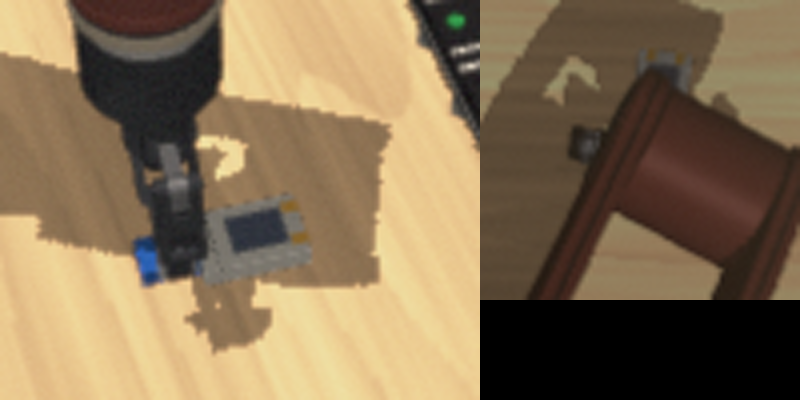

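The gripper stands over the blue tab, lined up with the pack. Go down and grip.

{"fn": "carry_out", "kwargs": {
  "plan": [
    [1,0,1,12,0,0,0],
    [1,0,0,12,0,0,0],
    [1,0,0,10,0,0,0],
    [1,0,0,5,0,0,0],
    [1,0,0,0,0,0,0],
    [0,0,0,0,0,0,0],
    [0,0,0,0,0,0,0],
    [0,0,0,0,0,0,0]
  ]
}}

```text
time: 17.85
tcp_pos: [0.3992, -0.115, 0.0212]
tool_rot: [2.352, 2.082, 0.0]
wrist_force: [0.7, -0.0, 0.2]
width: 0.372
```

{"fn": "carry_out", "kwargs": {
  "plan": [
    [0,0,0,0,0,0,0],
    [0,0,0,0,0,0,0],
    [0,0,0,0,0,0,0],
    [0,0,0,0,0,0,0],
    [0,0,0,-10,0,0,0],
    [0,0,0,-20,0,0,0],
    [0,0,0,-20,0,0,0],
    [0,0,0,0,0,0,0]
  ]
}}

```text
time: 18.85
tcp_pos: [0.4002, -0.1155, 0.0725]
tool_rot: [2.349, 2.08, 0.002]
wrist_force: [1.1, 0.6, -1.9]
width: 0.281
```

```bash
python3 go.py 0 5 .5028 -.0291 .07 1.494 3 .5028 -.0291 .024 1.494
```

```text
at 18.85 [ 0.4002 -0.1155  0.0725] 1.4495 tilt [ 0.0032 -0.0017 -1.    ] w 0.281 q [-0.47 -0.07  2.2  -0.    1.01 -1.92]
[[0.0, 19.6, 18.3, 0.5, 0, 0, -0.0089], [0.0, 19.5, 18.5, 0.5, 0, 0, -0.0089], [0.0, 19.3, 18.6, 0.5, 0, 0, -0.0089], [0.0, 19.2, 18.8, 0.5, 0, 0, -0.0089], [0.0, 19.0, 19.0, 0.5, 0, 0, -0.0089], [0.0, 0.0, 0.0, 15.3, 0, 0, -0.0], [0.0, 0.0, 0.0, 15.3, 0, 0, -0.0], [0.0, 0.0, 0.0, 15.3, 0, 0, -0.0]]
```

{"fn": "carry_out", "kwargs": {
  "plan": [
    [0.0,19.6,18.3,0.5,0,0,-0.0089],
    [0.0,19.5,18.5,0.5,0,0,-0.0089],
    [0.0,19.3,18.6,0.5,0,0,-0.0089],
    [0.0,19.2,18.8,0.5,0,0,-0.0089],
    [0.0,19.0,19.0,0.5,0,0,-0.0089],
    [0.0,0.0,0.0,15.3,0,0,0],
    [0.0,0.0,0.0,15.3,0,0,0],
    [0.0,0.0,0.0,15.3,0,0,0]
  ]
}}

```text
time: 19.85
tcp_pos: [0.5002, -0.0287, 0.0208]
tool_rot: [-2.304, -2.132, 0.002]
wrist_force: [-12.1, 4.1, 66.2]
width: 0.288
```

```bash
python3 go.py 0 8 .5775 -.0349 .0235 1.494; python3 - <<'E'
from h import *
s=shot("side");t=shot("top");th=-.077;c=(.6906,-.0125,th)
ims={"side":s.copy(),"top":t.copy()}
a=crop(s,190,290,270,390,5);b=crop(t,160,250,255,325,5)
def draw(im,n,k,c0,r0,P,col):
    q=[tuple(int(v) for v in ((p-[c0,r0]+.5)*k-.5)) for p in proj(n,P)]
    for i in range(len(q)-1): cv2.line(im,q[i],q[i+1],col,1)
for y in(-.031-.022,-.031+.022):
    P=T2(*c,[(-.2,y,.014),(-.085,y,.014)])
    draw(a,"side",5,270,190,P,(0,0,255));draw(b,"top",5,255,160,P,(0,0,255))
o=np.zeros((500,800,3),np.uint8);o[:,:500]=a[:,:500];o[:450,500:800]=b[:,:300];cv2.imwrite("pics/v5.png",o)
E
```

```text
at 19.85 [ 0.5002 -0.0287  0.0208] 1.4933 tilt [-2.4e-03  4.0e-04 -1.0e+00] w 0.288 q [-0.21  0.23  2.   -0.    0.92 -1.71]
[[0.0, -0.0, 9.7, -0.3, 0, 0, -0.0001], [0.0, -0.0, 9.7, -0.3, 0, 0, -0.0001], [0.0, -0.0, 9.7, -0.3, 0, 0, -0.0001], [0.0, -0.0, 9.7, -0.3, 0, 0, -0.0001], [0.0, -0.0, 9.7, -0.3, 0, 0, -0.0001], [0.0, -0.0, 9.7, -0.3, 0, 0, -0.0001], [0.0, -0.0, 9.7, -0.3, 0, 0, -0.0001], [0.0, -0.0, 9.7, -0.3, 0, 0, -0.0001]]
```

View pics/v5.png

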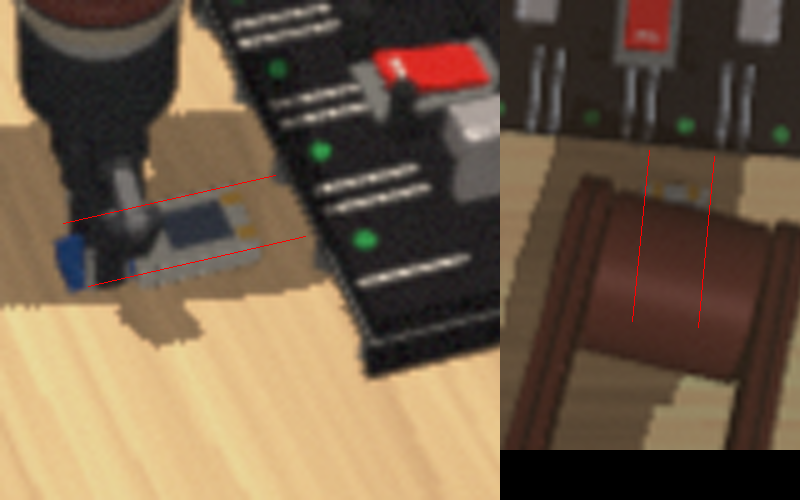

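The pack is lined up with the bay within about 1 mm. The quick descent pressed it on the board with 66 N. I'll ease off and use slower moves from here.

{"fn": "carry_out", "kwargs": {
  "plan": [
    [0,0,0,-1,0,0,0],
    [0,0,0,-1,0,0,0],
    [0,0,0,0,0,0,0],
    [0,0,0,0,0,0,0],
    [0,0,0,0,0,0,0],
    [0,0,0,0,0,0,0],
    [0,0,0,0,0,0,0],
    [0,0,0,0,0,0,0]
  ]
}}

```text
time: 20.95
tcp_pos: [0.5017, -0.0285, 0.0245]
tool_rot: [-2.305, -2.134, 0.0]
wrist_force: [0.0, 0.4, -2.4]
width: 0.285
```

{"fn": "carry_out", "kwargs": {
  "plan": [
    [0,-0.5,6,0.5,0,0,0],
    [0,0,8,0,0,0,0],
    [0,0,8,0,0,0,0],
    [0,0,8,0,0,0,0],
    [0,0,8,0,0,0,0],
    [0,0,8,0,0,0,0],
    [0,0,8,0,0,0,0],
    [0,0,6,0,0,0,0]
  ]
}}

```text
time: 21.95
tcp_pos: [0.562, -0.034, 0.024]
tool_rot: [2.305, 2.134, -0.001]
wrist_force: [-3.4, -4.1, -2.2]
width: 0.284
```

{"fn": "carry_out", "kwargs": {
  "plan": [
    [0,-0.5,4,0,0,0,0],
    [0,0,4,0,0,0,0],
    [0,0,3,0,0,0,0],
    [0,0,2,0,0,0,0],
    [0,0,1,0,0,0,0],
    [0,0,0,0,0,0,0],
    [0,0,0,0,0,0,0],
    [0,0,0,0,0,0,0]
  ]
}}

```text
time: 22.95
tcp_pos: [0.5755, -0.0351, 0.0241]
tool_rot: [2.305, 2.134, 0.0]
wrist_force: [-0.3, -1.8, -1.7]
width: 0.284
```

{"fn": "carry_out", "kwargs": {
  "plan": [
    [0,0,1,0,0,0,0],
    [0,0,0,0,0,0,0],
    [0,0,1,0,0,0,0],
    [0,0,0,0,0,0,0],
    [0,0,0.5,0,0,0,0],
    [0,0,0,0,0,0,0],
    [0,0,0,0,0,0,0],
    [0,0,0,0,0,0,0]
  ]
}}

```text
time: 23.95
tcp_pos: [0.5779, -0.0353, 0.024]
tool_rot: [2.305, 2.134, 0.0]
wrist_force: [-1.4, -2.0, -1.7]
width: 0.279
```

{"fn": "carry_out", "kwargs": {
  "plan": [
    [0,0,1,0,0,0,0],
    [0,0,0,0,0,0,0],
    [0,0,1,0,0,0,0],
    [0,0,0,0,0,0,0],
    [0,0,1,0,0,0,0],
    [0,0,0,0,0,0,0],
    [0,0,0,0,0,0,0],
    [0,0,0,0,0,0,0]
  ]
}}

```text
time: 24.95
tcp_pos: [0.5788, -0.0352, 0.0232]
tool_rot: [-2.303, -2.132, 0.005]
wrist_force: [-7.7, -0.9, 1.6]
width: 0.283
```

{"fn": "carry_out", "kwargs": {
  "plan": [
    [0,0,1,1,0,0,0],
    [0,0,1,1,0,0,0],
    [0,0,0,1,0,0,0],
    [0,0,0,0,0,0,0],
    [0,0,0,0,0,0,0],
    [0,0,0,0,0,0,0],
    [0,0,0,0,0,0,0],
    [0,0,0,0,0,0,0]
  ]
}}

```text
time: 25.95
tcp_pos: [0.5789, -0.0347, 0.0204]
tool_rot: [-2.299, -2.13, 0.009]
wrist_force: [-16.3, 1.1, 9.3]
width: 0.288
```

{"fn": "carry_out", "kwargs": {
  "plan": [
    [0.5,0,0,0,0,0,0],
    [0.5,0,0,0,0,0,0],
    [0.5,0,0,0,0,0,0],
    [0.5,0,0,0,0,0,0],
    [0.5,0,0,-10,0,0,0],
    [0.5,0,0,-30,0,0,0],
    [0.5,0,0,-40,0,0,0],
    [0.5,0,0,-40,0,0,0]
  ]
}}

```text
time: 26.95
tcp_pos: [0.5832, -0.0358, 0.1431]
tool_rot: [2.305, 2.134, 0.001]
wrist_force: [0.7, -0.2, -0.7]
width: 0.495
```

```bash
python3 go.py 1 7 .45 .2 .13 1.5 ; python3 - <<'E'
from h import *
s=shot("side","side5");t=shot("top","top5")
a=crop(s,180,280,280,400,4);b=crop(t,140,290,150,330,3);o=np.zeros((500,800,3),np.uint8);o[:400,:480]=a;o[:450,480:]=b[:,220:540];cv2.imwrite("pics/v6.png",o)
E
python3 packs.py
```

```text
at 26.95 [ 0.5832 -0.0358  0.1431] 1.4938 tilt [ 1.1e-03 -2.0e-04 -1.0e+00] w 0.495 q [-0.2   0.22  1.73 -0.    1.19 -1.69]
[[1.0, 32.1, -21.6, 1.9, 0, 0, -0.0009], [1.0, 32.1, -21.5, 1.9, 0, 0, -0.0009], [1.0, 32.2, -21.5, 1.9, 0, 0, -0.0009], [1.0, 32.2, -21.5, 1.9, 0, 0, -0.0009], [1.0, 32.2, -21.4, 1.9, 0, 0, -0.0009], [1.0, 32.2, -21.4, 1.9, 0, 0, -0.0009], [1.0, 32.2, -21.4, 1.9, 0, 0, -0.0009]]
top 59 143 [0.4681, -0.3349] [0.4314, -0.3261] 0.0377 166.4
top 64 126 [0.3892, 0.3285] [0.4275, 0.3293] 0.0383 1.2
side 65 218 [0.3884, 0.3251] [0.4355, 0.3221] 0.0472 -3.7
side 96 24 [0.5763, -0.0373] [0.6018, -0.0214] 0.0301 31.8
side 180 374 [0.4662, -0.3358] [0.4289, -0.327] 0.0383 166.7
```

View pics/v6.png

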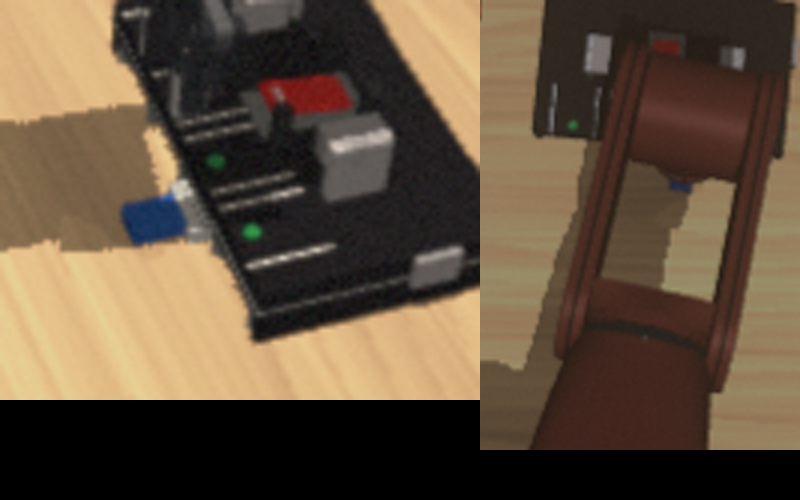

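Pack 1 is in the bay with only the tab and a strip of silver showing; the tab centroid matches the home position. Next is the left pack.

```bash
python3 go.py 1 9 .3895 .327 .13 1.597 7 .3895 .327 .06 1.597
```

```text
at 27.15 [ 0.584  -0.036   0.1429] 1.4938 tilt [ 3.7e-03 -7.0e-04 -1.0e+00] w 0.501 q [-0.2   0.22  1.73 -0.    1.18 -1.69]
[[1.0, 38.6, -24.6, 1.4, 0, 0, -0.0115], [1.0, 38.8, -24.2, 1.4, 0, 0, -0.0115], [1.0, 39.1, -23.8, 1.4, 0, 0, -0.0115], [1.0, 39.4, -23.3, 1.4, 0, 0, -0.0115], [1.0, 39.6, -22.9, 1.4, 0, 0, -0.0115], [1.0, 39.9, -22.4, 1.4, 0, 0, -0.0115], [1.0, 40.2, -21.9, 1.4, 0, 0, -0.0115], [1.0, 40.4, -21.5, 1.4, 0, 0, -0.0115]]
[[1.0, 40.6, -21.0, 1.4, 0, 0, -0.0115], [1.0, 0.0, 0.0, 10.0, 0, 0, 0.0], [1.0, 0.0, 0.0, 10.0, 0, 0, 0.0], [1.0, 0.0, 0.0, 10.0, 0, 0, 0.0], [1.0, 0.0, 0.0, 10.0, 0, 0, 0.0], [1.0, 0.0, 0.0, 10.0, 0, 0, 0.0], [1.0, 0.0, 0.0, 10.0, 0, 0, 0.0], [1.0, 0.0, 0.0, 10.0, 0, 0, 0.0]]
```

{"fn": "carry_out", "kwargs": {
  "plan": [
    [1.0,38.6,-24.6,1.4,0,0,-0.0115],
    [1.0,38.8,-24.2,1.4,0,0,-0.0115],
    [1.0,39.1,-23.8,1.4,0,0,-0.0115],
    [1.0,39.4,-23.3,1.4,0,0,-0.0115],
    [1.0,39.6,-22.9,1.4,0,0,-0.0115],
    [1.0,39.9,-22.4,1.4,0,0,-0.0115],
    [1.0,40.2,-21.9,1.4,0,0,-0.0115],
    [1.0,40.4,-21.5,1.4,0,0,-0.0115]
  ]
}}

```text
time: 28.15
tcp_pos: [0.4082, 0.2877, 0.1285]
tool_rot: [-2.204, -2.238, 0.003]
wrist_force: [0.3, 0.8, -0.2]
width: 0.998
```

{"fn": "carry_out", "kwargs": {
  "plan": [
    [1.0,40.6,-21.0,1.4,0,0,-0.0115],
    [1.0,0.0,0.0,10.0,0,0,0.0],
    [1.0,0.0,0.0,10.0,0,0,0.0],
    [1.0,0.0,0.0,10.0,0,0,0.0],
    [1.0,0.0,0.0,10.0,0,0,0.0],
    [1.0,0.0,0.0,10.0,0,0,0.0],
    [1.0,0.0,0.0,10.0,0,0,0.0],
    [1.0,0.0,0.0,0.0,0,0,0.0]
  ]
}}

```text
time: 29.15
tcp_pos: [0.3877, 0.3267, 0.0673]
tool_rot: [-2.192, -2.25, 0.003]
wrist_force: [-0.8, -0.4, 0.2]
width: 0.995
```

```bash
python3 packs.py; python3 go.py 1 5 .3895 .327 .0205 1.597; python3 - <<'E'
from h import *
s=cv2.imread("pics/side_last.png")[:,:,::-1];t=cv2.imread("pics/top_last.png")[:,:,::-1]
a=crop(s,110,210,180,300,4);b=crop(s,190,275,290,370,4)
o=np.zeros((400,800,3),np.uint8);o[:,:480]=a;o[:340,480:800]=b;cv2.imwrite("pics/v7.png",o)
E
```

```text
top 61 40 [0.5785, -0.0336] [0.5995, -0.0342] 0.021 -1.4
top 59 143 [0.4681, -0.3349] [0.4314, -0.3261] 0.0377 166.4
side 58 14 [0.3897, 0.3225] [0.3209, 0.3788] 0.0889 140.7
side 112 82 [0.5761, -0.0373] [0.6463, -0.0395] 0.0703 -1.9
side 181 352 [0.4662, -0.336] [0.4294, -0.326] 0.0381 164.8
at 29.25 [0.3884 0.3273 0.0685] 1.5974 tilt [ 0.e+00  1.e-04 -1.e+00] w 0.997 q [ 0.54  0.15  1.97  0.    1.02 -1.05]
[[1.0, -0.1, 0.2, 9.6, 0, 0, 0.0001], [1.0, -0.1, 0.2, 9.6, 0, 0, 0.0001], [1.0, -0.1, 0.2, 9.6, 0, 0, 0.0001], [1.0, -0.1, 0.2, 9.6, 0, 0, 0.0001], [1.0, -0.1, 0.2, 9.6, 0, 0, 0.0001]]
```

View pics/v7.png

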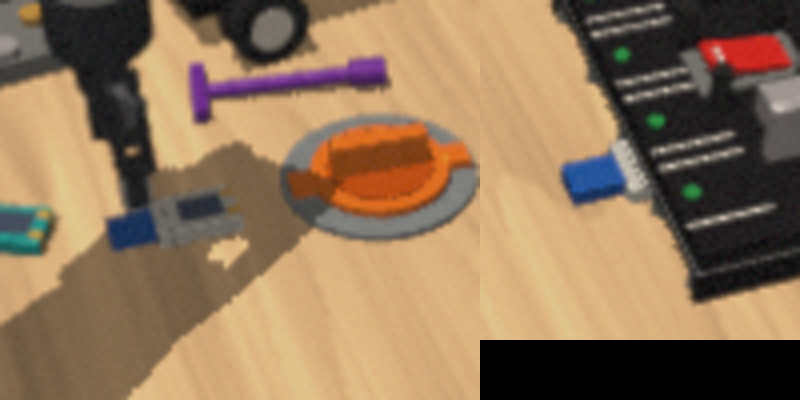

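The cover lies well on the mat and pack 1 is home, with its silver ending at the case face. The gripper is over the left pack's tab, so go down and grip.

{"fn": "carry_out", "kwargs": {
  "plan": [
    [1,0,0,12,0,0,0],
    [1,0,0,12,0,0,0],
    [1,0,0,12,0,0,0],
    [1,0,0,8,0,0,0],
    [1,0,0,4,0,0,0],
    [0,0,0,0,0,0,0],
    [0,0,0,0,0,0,0],
    [0,0,0,0,0,0,0]
  ]
}}

```text
time: 30.25
tcp_pos: [0.3886, 0.3274, 0.0208]
tool_rot: [2.191, 2.251, 0.001]
wrist_force: [0.9, -0.2, 0.2]
width: 0.372
```

{"fn": "carry_out", "kwargs": {
  "plan": [
    [0,0,0,0,0,0,0],
    [0,0,0,0,0,0,0],
    [0,0,0,0,0,0,0],
    [0,0,0,0,0,0,0],
    [0,0,0,-5,0,0,0],
    [0,0,0,-20,0,0,0],
    [0,0,0,-20,0,0,0],
    [0,0,0,0,0,0,0]
  ]
}}

```text
time: 31.25
tcp_pos: [0.3892, 0.3277, 0.0666]
tool_rot: [2.191, 2.25, 0.004]
wrist_force: [-0.2, 0.8, -2.0]
width: 0.283
```

```bash
python3 go.py 0 8 .5109 .0946 .0666 1.494 5 .5109 .0946 .024 1.494
```

```text
at 31.25 [0.3892 0.3277 0.0666] 1.5974 tilt [ 0.0024  0.0014 -1.    ] w 0.283 q [ 0.54  0.16  1.97 -0.    1.01 -1.05]
[[0.0, -29.5, 14.4, -0.0, 0, 0, 0.0129], [0.0, -29.3, 14.8, -0.0, 0, 0, 0.0129], [0.0, -29.2, 15.2, -0.0, 0, 0, 0.0129], [0.0, -29.0, 15.6, -0.0, 0, 0, 0.0129], [0.0, -28.8, 15.9, -0.0, 0, 0, 0.0129], [0.0, -28.5, 16.3, -0.0, 0, 0, 0.0129], [0.0, -28.3, 16.7, -0.0, 0, 0, 0.0129], [0.0, -28.1, 17.0, -0.0, 0, 0, 0.0129]]
[[0.0, 0.0, 0.0, 8.5, 0, 0, 0.0], [0.0, 0.0, 0.0, 8.5, 0, 0, 0.0], [0.0, 0.0, 0.0, 8.5, 0, 0, 0.0], [0.0, 0.0, 0.0, 8.5, 0, 0, 0.0], [0.0, 0.0, 0.0, 8.5, 0, 0, 0.0]]
```

{"fn": "carry_out", "kwargs": {
  "plan": [
    [0.0,-29.5,14.4,0,0,0,0.0129],
    [0.0,-29.3,14.8,0,0,0,0.0129],
    [0.0,-29.2,15.2,0,0,0,0.0129],
    [0.0,-29.0,15.6,0,0,0,0.0129],
    [0.0,-28.8,15.9,0,0,0,0.0129],
    [0.0,-28.5,16.3,0,0,0,0.0129],
    [0.0,-28.3,16.7,0,0,0,0.0129],
    [0.0,-28.1,17.0,0,0,0,0.0129]
  ]
}}

```text
time: 32.25
tcp_pos: [0.5093, 0.0931, 0.064]
tool_rot: [-2.304, -2.133, 0.002]
wrist_force: [0.7, 0.6, -1.2]
width: 0.284
```

{"fn": "carry_out", "kwargs": {
  "plan": [
    [0,0,0,8,0,0,0],
    [0,0,0,10,0,0,0],
    [0,0,0,10,0,0,0],
    [0,0,0,7,0,0,0],
    [0,0,0,5,0,0,0],
    [0,0,0,2,0,0,0],
    [0,0,0,0,0,0,0],
    [0,0,0,0,0,0,0]
  ]
}}

```text
time: 33.25
tcp_pos: [0.5103, 0.0941, 0.0238]
tool_rot: [2.305, 2.134, 0.001]
wrist_force: [0.1, -0.5, -1.9]
width: 0.284
```

{"fn": "carry_out", "kwargs": {
  "plan": [
    [0,0.5,6,0,0,0,0],
    [0,0,8,0,0,0,0],
    [0,0,8,0,0,0,0],
    [0,0,8,0,0,0,0],
    [0,0,8,0,0,0,0],
    [0,0,8,0,0,0,0],
    [0,0,8,0,0,0,0],
    [0,0,6,0,0,0,0]
  ]
}}

```text
time: 34.25
tcp_pos: [0.5704, 0.09, 0.0234]
tool_rot: [2.305, 2.135, 0.0]
wrist_force: [-0.1, -0.2, -0.8]
width: 0.284
```

{"fn": "carry_out", "kwargs": {
  "plan": [
    [0,0,4,0,0,0,0],
    [0,0,4,0,0,0,0],
    [0,0,3,0,0,0,0],
    [0,0,2,0,0,0,0],
    [0,0,1,0,0,0,0],
    [0,0,1,0,0,0,0],
    [0,0,0,0,0,0,0],
    [0,0,0,0,0,0,0]
  ]
}}

```text
time: 35.25
tcp_pos: [0.5847, 0.0889, 0.0234]
tool_rot: [-2.305, -2.135, 0.0]
wrist_force: [0.1, -0.2, -2.0]
width: 0.281
```

{"fn": "carry_out", "kwargs": {
  "plan": [
    [0,0,1,0,0,0,0],
    [0,0,1,0,0,0,0],
    [0,0,1,0,0,0,0],
    [0,0,1,0,0,0,0],
    [0,0,0,0,0,0,0],
    [0,0,0,0,0,0,0],
    [0,0,0,0,0,0,0],
    [0,0,0,0,0,0,0]
  ]
}}

```text
time: 36.25
tcp_pos: [0.5863, 0.0886, 0.0224]
tool_rot: [-2.302, -2.133, 0.007]
wrist_force: [-8.5, -0.5, 1.4]
width: 0.279
```

{"fn": "carry_out", "kwargs": {
  "plan": [
    [0,0,1,1,0,0,0],
    [0,0,1,1,0,0,0],
    [0,0,0,0.5,0,0,0],
    [0,0,0,0,0,0,0],
    [0,0,0,0,0,0,0],
    [0,0,0,0,0,0,0],
    [0,0,0,0,0,0,0],
    [0,0,0,0,0,0,0]
  ]
}}

```text
time: 37.25
tcp_pos: [0.5865, 0.0886, 0.0213]
tool_rot: [-2.299, -2.131, 0.012]
wrist_force: [-20.8, -1.2, 19.0]
width: 0.284
```

{"fn": "carry_out", "kwargs": {
  "plan": [
    [0.5,0,-1,0,0,0,0],
    [0.5,0,0,0,0,0,0],
    [0.5,0,0,0,0,0,0],
    [0.5,0,0,0,0,0,0],
    [0.5,0,0,-10,0,0,0],
    [0.5,0,0,-30,0,0,0],
    [0.5,0,0,-40,0,0,0],
    [0.5,0,0,-40,0,0,0]
  ]
}}

```text
time: 38.25
tcp_pos: [0.5897, 0.0885, 0.1427]
tool_rot: [2.305, 2.135, 0.0]
wrist_force: [1.1, 0.4, 0.4]
width: 0.5
```

```bash
python3 packs.py; python3 go.py 1 9 .4672 -.3355 .14 1.30 7 .4672 -.3355 .06 1.30
```

```text
top 63 40 [0.5788, -0.0333] [0.5995, -0.0342] 0.0206 -2.3
top 59 143 [0.4681, -0.3349] [0.4314, -0.3261] 0.0377 166.4
side 79 52 [0.5846, 0.0838] [0.6421, 0.0262] 0.0813 -45.1
side 110 84 [0.5763, -0.0369] [0.6463, -0.0395] 0.07 -2.2
side 181 356 [0.4662, -0.3359] [0.4293, -0.3264] 0.0381 165.6
at 38.35 [0.5937 0.0886 0.1476] 1.4943 tilt [ 1.070e-02  2.000e-04 -9.999e-01] w 0.5 q [ 0.02  0.24  1.69 -0.    1.19 -1.48]
[[1.0, -48.1, -10.4, 0.8, 0, 0, 0.0216], [1.0, -48.3, -9.4, 0.8, 0, 0, 0.0216], [1.0, -48.5, -8.3, 0.8, 0, 0, 0.0216], [1.0, -48.6, -7.3, 0.8, 0, 0, 0.0216], [1.0, -48.8, -6.2, 0.8, 0, 0, 0.0216], [1.0, -48.9, -5.2, 0.8, 0, 0, 0.0216], [1.0, -49.0, -4.1, 0.8, 0, 0, 0.0216], [1.0, -49.1, -3.1, 0.8, 0, 0, 0.0216]]
[[1.0, -49.1, -2.0, 0.8, 0, 0, 0.0216], [1.0, 0.0, 0.0, 11.4, 0, 0, -0.0], [1.0, 0.0, 0.0, 11.4, 0, 0, -0.0], [1.0, 0.0, 0.0, 11.4, 0, 0, -0.0], [1.0, 0.0, 0.0, 11.4, 0, 0, -0.0], [1.0, 0.0, 0.0, 11.4, 0, 0, -0.0], [1.0, 0.0, 0.0, 11.4, 0, 0, -0.0], [1.0, 0.0, 0.0, 11.4, 0, 0, -0.0]]
```

{"fn": "carry_out", "kwargs": {
  "plan": [
    [1.0,-48.1,-10.4,0.8,0,0,0.0216],
    [1.0,-48.3,-9.4,0.8,0,0,0.0216],
    [1.0,-48.5,-8.3,0.8,0,0,0.0216],
    [1.0,-48.6,-7.3,0.8,0,0,0.0216],
    [1.0,-48.8,-6.2,0.8,0,0,0.0216],
    [1.0,-48.9,-5.2,0.8,0,0,0.0216],
    [1.0,-49.0,-4.1,0.8,0,0,0.0216],
    [1.0,-49.1,-3.1,0.8,0,0,0.0206]
  ]
}}

```text
time: 39.35
tcp_pos: [0.4765, -0.29, 0.1346]
tool_rot: [2.48, 1.928, 0.0]
wrist_force: [0.9, 0.2, -0.1]
width: 0.999
```

{"fn": "carry_out", "kwargs": {
  "plan": [
    [1.0,-49.1,-2.0,0.8,0,0,0.01],
    [1.0,0.0,0.0,11.4,0,0,0],
    [1.0,0.0,0.0,11.4,0,0,0],
    [1.0,0.0,0.0,11.4,0,0,0],
    [1.0,0.0,0.0,11.4,0,0,0],
    [1.0,0.0,0.0,11.4,0,0,0],
    [1.0,0.0,0.0,11.4,0,0,0],
    [1.0,0.0,0.0,11.4,0,0,0]
  ]
}}

```text
time: 40.35
tcp_pos: [0.4633, -0.3356, 0.0532]
tool_rot: [2.489, 1.917, -0.0]
wrist_force: [0.9, 0.1, 0.7]
width: 0.995
```

```bash
python3 packs.py; python3 go.py 1 5 .4672 -.3355 .0205 1.314; python3 - <<'E'
from h import *
s=cv2.imread("pics/side_last.png")[:,:,::-1]
a=crop(s,300,400,250,370,4);b=crop(s,170,270,290,370,4)
o=np.zeros((400,800,3),np.uint8);o[:,:480]=a;o[:400,480:800]=b;cv2.imwrite("pics/v8.png",o)
E
```

```text
top 61 35 [0.5878, 0.0884] [0.61, 0.0871] 0.0222 -3.2
top 62 48 [0.5787, -0.0335] [0.5985, -0.0359] 0.02 -6.9
side 71 507 [0.4568, -0.3333] [0.4227, -0.3241] 0.0353 164.9
at 40.45 [ 0.4623 -0.3348  0.0521] 1.3123 tilt [-0.002  0.002 -1.   ] w 1.0 q [-0.76  0.32  1.81  0.    1.02 -2.08]
[[1.0, 0.1, 1.0, 6.3, 0, 0, -0.0003], [1.0, 0.1, 1.0, 6.3, 0, 0, -0.0003], [1.0, 0.1, 1.0, 6.3, 0, 0, -0.0003], [1.0, 0.1, 1.0, 6.3, 0, 0, -0.0003], [1.0, 0.1, 1.0, 6.3, 0, 0, -0.0003]]
```

View pics/v8.png

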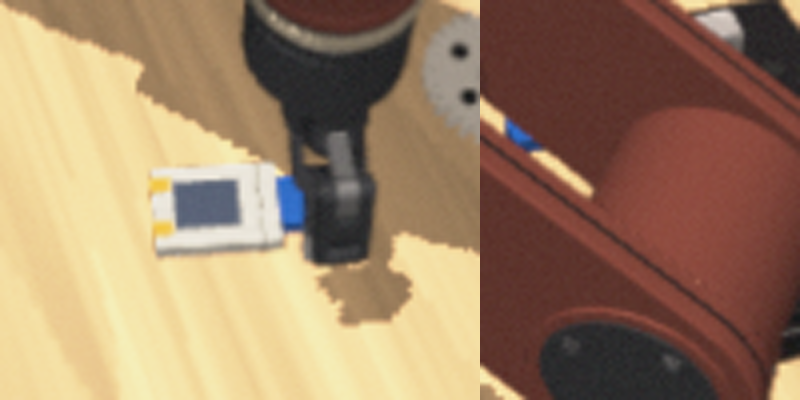

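The gripper is over the tab of the third pack (blue at about (290,205) in the crop). Correct by 5 mm, go down and grip.

{"fn": "carry_out", "kwargs": {
  "plan": [
    [1,0,4,6,0,0,0],
    [1,0,0,8,0,0,0],
    [1,0,0,8,0,0,0],
    [1,0,0,6,0,0,0],
    [1,0,0,4,0,0,0],
    [1,0,0,0,0,0,0],
    [0,0,0,0,0,0,0],
    [0,0,0,0,0,0,0]
  ]
}}

```text
time: 41.45
tcp_pos: [0.4673, -0.3369, 0.0223]
tool_rot: [2.489, 1.916, 0.0]
wrist_force: [-0.7, 0.1, 0.2]
width: 0.601
```

{"fn": "carry_out", "kwargs": {
  "plan": [
    [0,0,0,0,0,0,0],
    [0,0,0,0,0,0,0],
    [0,0,0,0,0,0,0],
    [0,0,0,0,0,0,0],
    [0,0,0,-5,0,0,0],
    [0,0,0,-30,0,0,0],
    [0,0,0,-40,0,0,0],
    [0,0,0,-20,0,0,0]
  ]
}}

```text
time: 42.45
tcp_pos: [0.4677, -0.3374, 0.1189]
tool_rot: [2.487, 1.915, 0.0]
wrist_force: [-0.4, 0.5, -1.8]
width: 0.28
```

```bash
python3 go.py 0 24 .4965 -.0908 .07 -1.648
```

```text
at 42.45 [ 0.4677 -0.3374  0.1189] 1.3124 tilt [ 0.0017 -0.0019 -1.    ] w 0.28 q [-0.76  0.23  1.77 -0.    1.14 -2.07]
[[0.0, 10.2, -1.5, 2.0, 0, 0, 0.1233], [0.0, 10.0, -2.7, 2.0, 0, 0, 0.1233], [0.0, 9.6, -3.9, 2.0, 0, 0, 0.1233], [0.0, 9.0, -5.1, 2.0, 0, 0, 0.1233], [0.0, 8.3, -6.1, 2.0, 0, 0, 0.1233], [0.0, 7.5, -7.1, 2.0, 0, 0, 0.1233], [0.0, 6.6, -8.0, 2.0, 0, 0, 0.1233], [0.0, 5.5, -8.7, 2.0, 0, 0, 0.1233]]
[[0.0, 4.4, -9.4, 2.0, 0, 0, 0.1233], [0.0, 3.2, -9.8, 2.0, 0, 0, 0.1233], [0.0, 2.0, -10.1, 2.0, 0, 0, 0.1233], [0.0, 0.7, -10.3, 2.0, 0, 0, 0.1233], [0.0, -0.5, -10.3, 2.0, 0, 0, 0.1233], [0.0, -1.8, -10.2, 2.0, 0, 0, 0.1233], [0.0, -3.0, -9.9, 2.0, 0, 0, 0.1233], [0.0, -4.2, -9.4, 2.0, 0, 0, 0.1233]]
[[0.0, -5.4, -8.8, 2.0, 0, 0, 0.1233], [0.0, -6.4, -8.1, 2.0, 0, 0, 0.1233], [0.0, -7.4, -7.3, 2.0, 0, 0, 0.1233], [0.0, -8.2, -6.3, 2.0, 0, 0, 0.1233], [0.0, -8.9, -5.3, 2.0, 0, 0, 0.1233], [0.0, -9.5, -4.1, 2.0, 0, 0, 0.1233], [0.0, -9.9, -2.9, 2.0, 0, 0, 0.1233], [0.0, -10.2, -1.7, 2.0, 0, 0, 0.1233]]
```

{"fn": "carry_out", "kwargs": {
  "plan": [
    [0.0,10.2,-1.5,2.0,0,0,0.1233],
    [0.0,10.0,-2.7,2.0,0,0,0.1233],
    [0.0,9.6,-3.9,2.0,0,0,0.1233],
    [0.0,9.0,-5.1,2.0,0,0,0.1233],
    [0.0,8.3,-6.1,2.0,0,0,0.1233],
    [0.0,7.5,-7.1,2.0,0,0,0.1233],
    [0.0,6.6,-8.0,2.0,0,0,0.1233],
    [0.0,5.5,-8.7,2.0,0,0,0.1233]
  ]
}}

```text
time: 43.45
tcp_pos: [0.476, -0.2539, 0.0999]
tool_rot: [-3.1, -0.503, 0.002]
wrist_force: [0.3, -0.8, -1.1]
width: 0.278
```

{"fn": "carry_out", "kwargs": {
  "plan": [
    [0.0,4.4,-9.4,2.0,0,0,0.1233],
    [0.0,3.2,-9.8,2.0,0,0,0.1233],
    [0.0,2.0,-10.1,2.0,0,0,0.1233],
    [0.0,0.7,-10.3,2.0,0,0,0.1233],
    [0.0,-0.5,-10.3,2.0,0,0,0.1233],
    [0.0,-1.8,-10.2,2.0,0,0,0.1233],
    [0.0,-3.0,-9.9,2.0,0,0,0.1233],
    [0.0,-4.2,-9.4,2.0,0,0,0.1233]
  ]
}}

```text
time: 44.45
tcp_pos: [0.4855, -0.1719, 0.084]
tool_rot: [-2.97, 1.025, 0.002]
wrist_force: [0.0, -0.6, -1.6]
width: 0.279
```

{"fn": "carry_out", "kwargs": {
  "plan": [
    [0.0,-5.4,-8.8,2.0,0,0,0.1233],
    [0.0,-6.4,-8.1,2.0,0,0,0.1233],
    [0.0,-7.4,-7.3,2.0,0,0,0.1233],
    [0.0,-8.2,-6.3,2.0,0,0,0.1233],
    [0.0,-8.9,-5.3,2.0,0,0,0.1233],
    [0.0,-9.5,-4.1,2.0,0,0,0.1233],
    [0.0,-9.9,-2.9,2.0,0,0,0.1233],
    [0.0,-10.2,-1.7,2.0,0,0,0.1233]
  ]
}}

```text
time: 45.45
tcp_pos: [0.4949, -0.0898, 0.0681]
tool_rot: [2.13, -2.308, -0.002]
wrist_force: [0.3, -0.5, -0.8]
width: 0.281
```

```bash
python3 go.py 0 6 .4965 -.0908 .025 -1.648
```

```text
at 45.45 [ 0.4949 -0.0898  0.0681] -1.6508 tilt [-1.5e-03  4.0e-04 -1.0e+00] w 0.281 q [-0.34  0.15  1.98 -0.    1.02  1.31]
[[0.0, 0.1, -0.3, 7.2, 0, 0, -0.0005], [0.0, 0.1, -0.3, 7.2, 0, 0, -0.0005], [0.0, 0.1, -0.3, 7.2, 0, 0, -0.0005], [0.0, 0.1, -0.3, 7.2, 0, 0, -0.0005], [0.0, 0.1, -0.3, 7.2, 0, 0, -0.0005], [0.0, 0.1, -0.3, 7.2, 0, 0, -0.0005]]
```

Now tool +y points at −x of the case, so insertion is along −y.

{"fn": "carry_out", "kwargs": {
  "plan": [
    [0,0,0,7,0,0,0],
    [0,0,0,10,0,0,0],
    [0,0,0,10,0,0,0],
    [0,0,0,8,0,0,0],
    [0,0,0,5,0,0,0],
    [0,0,0,3,0,0,0],
    [0,0,0,0,0,0,0],
    [0,0,0,0,0,0,0]
  ]
}}

```text
time: 46.45
tcp_pos: [0.496, -0.0904, 0.0262]
tool_rot: [-2.135, 2.304, -0.001]
wrist_force: [-0.2, -0.5, -1.7]
width: 0.28
```

```bash
python3 go.py 0 8 .5712 -.0965 .0245 -1.648
```

```text
at 46.45 [ 0.496  -0.0904  0.0262] -1.6467 tilt [ 6.e-04 -2.e-04 -1.e+00] w 0.28 q [-0.34  0.22  1.99 -0.    0.93  1.31]
[[0.0, 0.0, -9.4, 0.2, 0, 0, 0.0002], [0.0, 0.0, -9.4, 0.2, 0, 0, 0.0002], [0.0, 0.0, -9.4, 0.2, 0, 0, 0.0002], [0.0, 0.0, -9.4, 0.2, 0, 0, 0.0002], [0.0, 0.0, -9.4, 0.2, 0, 0, 0.0002], [0.0, 0.0, -9.4, 0.2, 0, 0, 0.0002], [0.0, 0.0, -9.4, 0.2, 0, 0, 0.0002], [0.0, 0.0, -9.4, 0.2, 0, 0, 0.0002]]
```

{"fn": "carry_out", "kwargs": {
  "plan": [
    [0,0.3,-6,1,0,0,0],
    [0,0,-8,0,0,0,0],
    [0,0,-8,0,0,0,0],
    [0,0,-8,0,0,0,0],
    [0,0,-8,0,0,0,0],
    [0,0,-8,0,0,0,0],
    [0,0,-8,0,0,0,0],
    [0,0,-6,0,0,0,0]
  ]
}}

```text
time: 47.45
tcp_pos: [0.5558, -0.0948, 0.0248]
tool_rot: [2.136, -2.304, -0.001]
wrist_force: [-2.3, 2.8, -0.8]
width: 0.283
```

{"fn": "carry_out", "kwargs": {
  "plan": [
    [0,0,-4,0,0,0,0],
    [0,0,-4,0,0,0,0],
    [0,0,-3,0,0,0,0],
    [0,0,-2,0,0,0,0],
    [0,0,-1,0,0,0,0],
    [0,0,-1,0,0,0,0],
    [0,0,0,0,0,0,0],
    [0,0,0,0,0,0,0]
  ]
}}

```text
time: 48.45
tcp_pos: [0.5703, -0.0961, 0.0248]
tool_rot: [-2.135, 2.304, 0.001]
wrist_force: [-1.8, 4.4, -1.1]
width: 0.287
```

{"fn": "carry_out", "kwargs": {
  "plan": [
    [0,0,-1,0,0,0,0],
    [0,0,-1,0,0,0,0],
    [0,0,-1,0,0,0,0],
    [0,0,-1,0,0,0,0],
    [0,0,0,0,0,0,0],
    [0,0,0,0,0,0,0],
    [0,0,0,0,0,0,0],
    [0,0,0,0,0,0,0]
  ]
}}

```text
time: 49.45
tcp_pos: [0.5714, -0.0963, 0.0237]
tool_rot: [2.133, -2.301, -0.008]
wrist_force: [-11.1, 3.3, 1.5]
width: 0.28
```

Stopped at the expected depth. Lower, press and release.

{"fn": "carry_out", "kwargs": {
  "plan": [
    [0,0,-1,1,0,0,0],
    [0,0,-1,1,0,0,0],
    [0,0,0,0.5,0,0,0],
    [0,0,0,0,0,0,0],
    [0,0,0,0,0,0,0],
    [0,0,0,0,0,0,0],
    [0,0,0,0,0,0,0],
    [0,0,0,0,0,0,0]
  ]
}}

```text
time: 50.45
tcp_pos: [0.5725, -0.0969, 0.0225]
tool_rot: [2.131, -2.299, -0.01]
wrist_force: [-19.4, 3.3, 15.5]
width: 0.279
```

{"fn": "carry_out", "kwargs": {
  "plan": [
    [0.5,0,1,0,0,0,0],
    [0.5,0,0,0,0,0,0],
    [0.5,0,0,0,0,0,0],
    [0.5,0,0,0,0,0,0],
    [0.5,0,0,-10,0,0,0],
    [0.5,0,0,-30,0,0,0],
    [0.5,0,0,-40,0,0,0],
    [0,0,0,-40,0,0,0]
  ]
}}

```text
time: 51.45
tcp_pos: [0.5754, -0.0967, 0.1442]
tool_rot: [-2.135, 2.304, -0.001]
wrist_force: [1.0, -1.2, -0.2]
width: 0.298
```

{"fn": "carry_out", "kwargs": {
  "plan": [
    [0,0,50,-10,0,0,0],
    [0,0,50,0,0,0,0],
    [0,0,50,0,0,0,0],
    [0,0,20,0,0,0,0],
    [0,0,0,0,0,0,0],
    [0,0,0,0,0,0,0],
    [0,0,0,0,0,0,0],
    [0,0,0,0,0,0,0]
  ]
}}

```text
time: 52.45
tcp_pos: [0.4064, -0.0838, 0.1524]
tool_rot: [2.136, -2.304, -0.0]
wrist_force: [0.4, 1.0, -0.9]
width: -0.001
```

```bash
python3 packs.py; python3 - <<'E'
from h import *
s=cv2.imread("pics/side_last.png")[:,:,::-1];t=cv2.imread("pics/top_last.png")[:,:,::-1];c=(.6906,-.0125,-.077)
a=crop(s,160,270,285,375,5);b=crop(t,150,220,238,334,4)
o=np.zeros((550,840,3),np.uint8);o[:,:450]=a;o[:280,450:834]=b;cv2.imwrite("pics/v9.png",o[:,:800])
for y in(.093,-.031,-.093): print("home blue",T2(*c,[(-.1125,y,0)]).round(4))
print("press pt",T2(*c,[(-.019,0,.068)]).round(4)); print(bot.state()["tcp_pos"])
for n in("top","side"):
  h=cv2.cvtColor(cv2.imread(f"pics/{n}_last.png"),cv2.COLOR_BGR2HSV);m=cv2.inRange(h,(0,180,80),(4,255,255))|cv2.inRange(h,(174,180,80),(180,255,255))
  k,l,st,ce=cv2.connectedComponentsWithStats(m)
  for i in range(1,k):
    X=back(n,[ce[i]],.066)[0]
    if st[i,4]>30 and .6<X[0]<.8 and abs(X[1])<.1: print(n,"red",st[i],X)
E
```

```text
top 61 31 [0.5878, 0.0884] [0.6096, 0.0864] 0.0219 -5.1
top 62 32 [0.5744, -0.0967] [0.5955, -0.1015] 0.0217 -13.0
side 91 152 [0.5853, 0.0858] [0.6363, 0.0885] 0.0511 3.0
side 108 96 [0.5763, -0.0379] [0.5952, -0.103] 0.0677 -73.8
side 128 96 [0.5709, -0.0993] [0.5952, -0.103] 0.0246 -8.5
home blue [[0.5856 0.0889 0.    ]]
home blue [[ 0.576  -0.0348  0.    ]]
home blue [[ 0.5713 -0.0966  0.    ]]
press pt [[ 0.6717 -0.011   0.068 ]]
[ 0.40609522 -0.08377639  0.15221869]
top red [280 154   9  16 106] [ 0.69406142 -0.01213649  0.066     ]
side red [345 199  22   9 137] [ 0.69102318 -0.01734987  0.066     ]
```

View pics/v9.png

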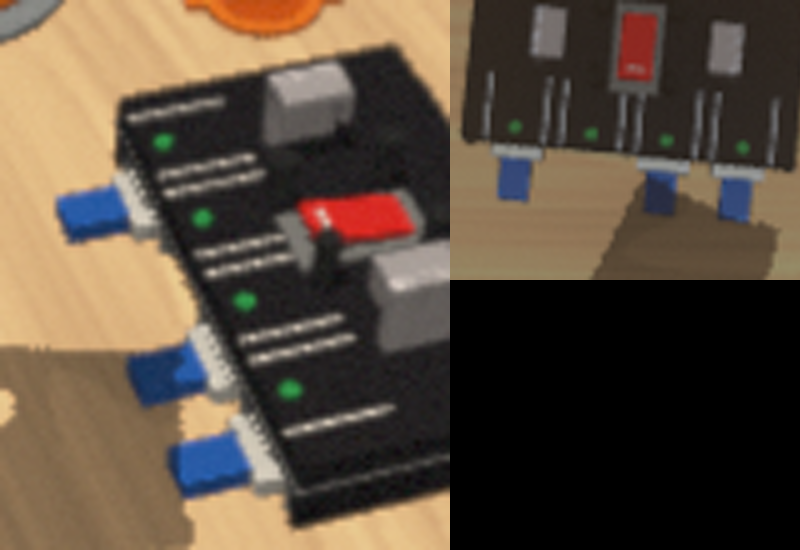

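All three packs sit flush: the silver strips at (135,205), (220,370) and (260,450) match in depth. Now the switch, with a shut gripper.

```bash
python3 go.py 0 8 .6712 -.0113 .125 -1.648; python3 - <<'E'
from h import *
for n in("top","side"): print(n,[(round(d["score"],2),np.round(d["at"])) for l in("pack0_mid","pack0_nose") for d in finder.recognise(n,l)])
E
```

```text
at 52.55 [ 0.4061 -0.0838  0.1522] -1.6466 tilt [-6.e-04  2.e-04 -1.e+00] w 0.0 q [-0.39 -0.21  2.15 -0.    1.21  1.25]
[[0.0, -11.5, -32.4, 3.4, 0, 0, 0.0002], [0.0, -11.5, -32.4, 3.4, 0, 0, 0.0002], [0.0, -11.6, -32.4, 3.4, 0, 0, 0.0002], [0.0, -11.6, -32.4, 3.4, 0, 0, 0.0002], [0.0, -11.6, -32.3, 3.4, 0, 0, 0.0002], [0.0, -11.6, -32.3, 3.4, 0, 0, 0.0002], [0.0, -11.6, -32.3, 3.4, 0, 0, 0.0002], [0.0, -11.6, -32.3, 3.4, 0, 0, 0.0002]]
top [(0.69, array([284., 170.])), (0.53, array([192., 254.])), (0.91, array([280., 169.])), (0.66, array([194., 251.])), (0.33, array([170., 274.])), (0.21, array([162., 284.]))]
side [(0.59, array([168., 175.])), (0.52, array([201., 307.])), (0.6, array([202., 309.])), (0.6, array([170., 176.])), (0.48, array([152., 284.]))]
```

{"fn": "carry_out", "kwargs": {
  "plan": [
    [0.0,-11.5,-32.4,3.4,0,0,0],
    [0.0,-11.5,-32.4,3.4,0,0,0],
    [0.0,-11.6,-32.4,3.4,0,0,0],
    [0.0,-11.6,-32.4,3.4,0,0,0],
    [0.0,-11.6,-32.3,3.4,0,0,0],
    [0.0,-11.6,-32.3,3.4,0,0,0],
    [0.0,-11.6,-32.3,3.4,0,0,0],
    [0.0,-11.6,-32.3,3.4,0,0,0]
  ]
}}

```text
time: 53.75
tcp_pos: [0.672, -0.0108, 0.1247]
tool_rot: [2.135, -2.304, -0.0]
wrist_force: [-0.5, -0.1, 0.3]
width: -0.001
```

{"fn": "carry_out", "kwargs": {
  "plan": [
    [0,0,0,6,0,0,0],
    [0,0,0,8,0,0,0],
    [0,0,0,8,0,0,0],
    [0,0,0,8,0,0,0],
    [0,0,0,4,0,0,0],
    [0,0,0,0,0,0,0],
    [0,0,0,0,0,0,0],
    [0,0,0,0,0,0,0]
  ]
}}

```text
time: 54.75
tcp_pos: [0.6713, -0.0111, 0.0917]
tool_rot: [-2.135, 2.304, -0.001]
wrist_force: [0.1, -0.8, 0.0]
width: 0.003
```

{"fn": "carry_out", "kwargs": {
  "plan": [
    [0,0,0,3,0,0,0],
    [0,0,0,3,0,0,0],
    [0,0,0,2,0,0,0],
    [0,0,0,2,0,0,0],
    [0,0,0,2,0,0,0],
    [0,0,0,0,0,0,0],
    [0,0,0,0,0,0,0],
    [0,0,0,0,0,0,0]
  ]
}}

```text
time: 55.75
tcp_pos: [0.6711, -0.0111, 0.0791]
tool_rot: [-2.135, 2.304, -0.0]
wrist_force: [-0.2, -0.3, 0.2]
width: 0.003
```

{"fn": "carry_out", "kwargs": {
  "plan": [
    [0,0,0,1,0,0,0],
    [0,0,0,0,0,0,0],
    [0,0,0,1,0,0,0],
    [0,0,0,0,0,0,0],
    [0,0,0,0,0,0,0],
    [0,0,0,0,0,0,0],
    [0,0,0,0,0,0,0],
    [0,0,0,0,0,0,0]
  ]
}}

```text
time: 56.75
tcp_pos: [0.6709, -0.0111, 0.0772]
tool_rot: [2.135, -2.304, -0.0]
wrist_force: [-2.2, -0.5, 4.1]
width: 0.001
```

{"fn": "carry_out", "kwargs": {
  "plan": [
    [0,0,0,1,0,0,0],
    [0,0,0,0,0,0,0],
    [0,0,0,1,0,0,0],
    [0,0,0,0,0,0,0],
    [0,0,0,1,0,0,0],
    [0,0,0,0,0,0,0],
    [0,0,0,0,0,0,0],
    [0,0,0,0,0,0,0]
  ]
}}

```text
time: 57.75
tcp_pos: [0.6711, -0.0111, 0.0765]
tool_rot: [2.136, -2.304, 0.0]
wrist_force: [-9.9, 0.7, 16.7]
width: 0.001
```

Firm stop at 17 N. Retreat and check.

{"fn": "carry_out", "kwargs": {
  "plan": [
    [0,0,0,-5,0,0,0],
    [0,0,0,-20,0,0,0],
    [0,0,0,-40,0,0,0],
    [0,0,0,-30,0,0,0],
    [0,0,50,0,0,0,0],
    [0,0,50,0,0,0,0],
    [0,0,50,0,0,0,0],
    [0,0,50,0,0,0,0]
  ]
}}

```text
time: 58.75
tcp_pos: [0.4705, 0.0042, 0.1699]
tool_rot: [-2.135, 2.304, -0.002]
wrist_force: [0.1, 0.3, 0.6]
width: -0.002
```

{"fn": "carry_out", "kwargs": {
  "plan": [
    [0,0,50,0,0,0,0],
    [0,0,30,0,0,0,0],
    [0,0,0,0,0,0,0],
    [0,0,0,0,0,0,0],
    [0,0,0,0,0,0,0],
    [0,0,0,0,0,0,0],
    [0,0,0,0,0,0,0],
    [0,0,0,0,0,0,0]
  ]
}}

```text
time: 59.75
tcp_pos: [0.3918, 0.0102, 0.169]
tool_rot: [2.135, -2.304, -0.001]
wrist_force: [-0.7, -0.6, 0.6]
width: -0.001
```

```bash
python3 packs.py; python3 - <<'E'
from h import *
s=cv2.imread("pics/side_last.png")[:,:,::-1]; s0=cv2.imread("pics/side5.png")[:,:,::-1]
c=(.6906,-.0125,-.077)
a=crop(s,185,225,335,385,8);b=crop(s0,185,225,335,385,8)
def draw(im,P,col):
    q=[tuple(int(v) for v in ((p-[335,185]+.5)*8-.5)) for p in proj("side",P)]
    for i in range(4): cv2.line(im,q[i],q[(i+1)%4],col,1)
for im,t in((a,.16),(b,-.16)):
    draw(im,T2(*c,[(x,y,.065+x*t) for x,y in((-.028,-.014),(-.028,.014),(.028,.014),(.028,-.014))]),(0,255,0))
w=crop(s,130,270,240,440,4)[:, :800]
cv2.imwrite("pics/v10.png",np.hstack([b,a])); 
o=np.zeros((520,800,3),np.uint8);o[:320,:400]=b;o[:320,400:]=a
z=cv2.resize(s[100:330,180:480,::-1],(261,200));o[320:520,:261]=z
z=cv2.resize(cv2.imread("pics/top_last.png")[120:300,130:430],(333,200));o[320:,270:603]=z
cv2.imwrite("pics/v10.png",o)
for n in("top","side"):
  h=cv2.cvtColor(cv2.imread(f"pics/{n}_last.png"),cv2.COLOR_BGR2HSV);m=cv2.inRange(h,(0,180,80),(4,255,255))|cv2.inRange(h,(174,180,80),(180,255,255))
  k,l,st,ce=cv2.connectedComponentsWithStats(m)
  for i in range(1,k):
    X=back(n,[ce[i]],.066)[0]
    if st[i,4]>30 and .6<X[0]<.8 and abs(X[1])<.1: print(n,"red",st[i],X)
E
```

```text
top 61 25 [0.5878, 0.0884] [0.6103, 0.0867] 0.0225 -4.2
top 63 26 [0.5788, -0.0333] [0.6013, -0.0359] 0.0226 -6.4
top 62 29 [0.5744, -0.0967] [0.5958, -0.102] 0.0221 -13.9
side 93 140 [0.5855, 0.0851] [0.6355, 0.0887] 0.0502 4.2
side 112 86 [0.5762, -0.0374] [0.5955, -0.1004] 0.0659 -73.0
side 118 86 [0.5712, -0.0991] [0.5955, -0.1004] 0.0243 -3.0
side red [345 196  23  13 157] [ 0.69324267 -0.01593568  0.066     ]
```

View pics/v10.png

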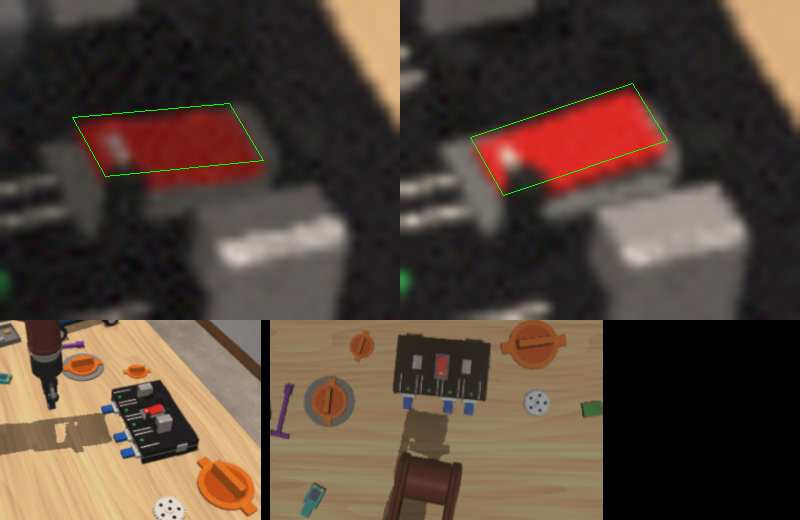

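The rocker looks fully tipped: it matches the wireframe drawn for "on". I'll check the angle numerically, calibrating against the "off" picture.

```bash
python3 - <<'E'
from h import *
from scipy.optimize import minimize
c=(.6906,-.0125,-.077)
def top_edge(f):
    im=cv2.imread(f).astype(float); im=cv2.resize(im[185:225,335:385],None,fx=8,fy=8,interpolation=cv2.INTER_CUBIC)
    r=im[:,:,2]/(im.sum(2)+30); m=r>.62
    cols=np.arange(im.shape[1]); E=[(x,np.argmax(m[:,x])) for x in cols if m[:,x].sum()>20]
    return np.array(E,float)
off=top_edge("pics/side5.png");on=top_edge("pics/side_last.png");e0=top_edge("pics/side1.png")
def line(t,col):  # far long edge (y=+14) in the crop
    P=T2(*c,[(x,.014,.065+x*t) for x in(-.028,.028)]); q=(proj("side",P)-[335,185]+.5)*8-.5
    return (q[1,1]-q[0,1])/(q[1,0]-q[0,0]),q
for nm,E in(("off",off),("on",on)):
    x0,x1=E[:,0].min(),E[:,0].max(); s=E[(E[:,0]>x0+40)&(E[:,0]<x0+125)]
    k=np.polyfit(s[:,0],s[:,1],1); print(nm,x0,x1,"slope",k.round(3))
for t in(-.16,-.1,0,.08,.12,.16,.2): print(t,round(line(t,0)[0],3))
E
```

```text
Traceback (most recent call last):
IndexError: too many indices for array: array is 1-dimensional, but 2 were indexed
```

```bash
python3 - <<'E'
from h import *
c=(.6906,-.0125,-.077)
def E(f):
    im=cv2.imread(f).astype(float); im=cv2.resize(im[185:225,335:385],None,fx=8,fy=8,interpolation=cv2.INTER_CUBIC)
    r=im[:,:,2]-im[:,:,1]; m=(r>.5*np.percentile(r,97)).astype(np.uint8)
    k,l,st,_=cv2.connectedComponentsWithStats(m); m=l==1+st[1:,4].argmax()
    return np.array([(x,np.argmax(m[:,x])) for x in range(m.shape[1]) if m[:,x].sum()>15],float)
for nm,f in(("off","pics/side5.png"),("on","pics/side_last.png")):
    e=E(f); x0=e[:,0].min(); s=e[(e[:,0]>x0+30)&(e[:,0]<x0+130)]; print(nm,x0,e[:,0].max(),np.polyfit(s[:,0],s[:,1],1).round(3))
for t in(-.2,-.16,-.1,0,.08,.12,.16,.2):
    q=(proj("side",T2(*c,[(x,.014,.065+x*t) for x in(-.028,.028)]))-[335,185]+.5)*8-.5; print(t,round((q[1,1]-q[0,1])/(q[1,0]-q[0,0]),3))
E
```

```text
off 80.0 260.0 [-1.03000e-01  1.31528e+02]
on 79.0 261.0 [ -0.349 169.505]
-0.2 -0.059
-0.16 -0.091
-0.1 -0.138
0 -0.214
0.08 -0.274
0.12 -0.304
0.16 -0.333
0.2 -0.362
```

The edge slope changed by −0.246, against −0.242 expected for the full 0.32 rad, so the rocker is fully on. Hand in.

```bash
python3 -c "
from station import bot
print(bot.close_job())"
```

```text
the job is handed in; nothing more can be done
None
```

The job is done and handed in at about 60 s on the robot's clock. I got no verdict back.

- **Cover:** I pressed it down about 6 mm, turned it 90° anticlockwise, lifted it off and laid it grip up on the mat. The side camera puts it about 1 mm from the mat's centre; the top camera's only measurement was no use because the arm hid part of the cover.
- **Packs:** Only three silver packs showed in the pictures. I pushed each one into its own bay until it met the back stop, at 16 to 21 N. Where their tabs ended up matches the fully-home position within about 1 mm on the side camera. The top camera reads 2 to 3 mm deeper, by about the same amount for all three, so I put that down to calibration.
- **Switch:** I pressed it last, up to 17 N. The slope of the rocker's edge in the side view changed by −0.246, and −0.242 is what the full 0.32 rad should give.
- **Left alone:** I did not touch the gear, wrench, transponder, turquoise look-alike or the other two covers. The last pictures show nothing out of place.

One thing went off plan: the first pack was briefly pressed on the board with 66 N at the wrist when I lowered it too fast. That is under the 120 N limit, and I lowered the other two more slowly.

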